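# Clear the finished swab tubes and change over the tube holders

## Robot

A 7-joint arm with a two-finger parallel gripper is mounted at the origin on the work surface. World frame = base frame: x ahead of the robot, y to its left, z up, the work surface at z = 0. Lengths are in m, angles in degrees, forces in N, time in s.
With the tool pointing down it reaches from about 0.425 to 0.8 m from the base axis. Payload 8.3 kg.
Tool frame: the origin (TCP) lies between the finger pads; the fingertips stand 22 mm ahead of it and the grasp point (between the pads) lies 3 mm ahead of it; y points along the fingers, z is the direction in which the jaws open and shut, and the axes are right-handed (so a half turn about y gives the same grasp; the last joint's range is limited). The gripper opens to 85 mm and grips with 20 to 120 N. Pads are 22 mm wide; open, the fingers measure 114 mm over their backs; the gripper's body (76 mm by 85 mm) begins 54 mm behind the grasp point. The pads swing forward as they close: fully open they stand 13 mm farther back than shut.
Start: joints at [62.229, 21.967, 0.94, 78.501, -0.361, 79.538, -2.664], TCP at [0.256, -0.57, 0.226] pointing down, gripper open.
Joint ranges: [-169.22, 169.22], [-14.56, 117.87], [-87.37, 89.26], [10.42, 133.3], [-82.24, 262.24], [0.94, 117.77], [-172.7, 172.7]. Speed limits (degrees/s): [136.94, 136.94, 172.46, 172.46, 180, 180, 180].

## Interface

Orientations are given as a 3x3 rotation matrix whose columns are the frame's x, y, z axes.
In Python, from workcell import sense, snapshot, close_job gives the robot as it stands.
- The arm moves only by the shell command python3 -m creep 'ROWS' [FORCE]. ROWS is JSON, a list of rows, each an object of numbers: "hand": the finger opening in m, from 0 to 0.0854; "tx", "ty", "tz": the shift along the tool's x, y, z in m; "wx", "wy", "wz": the turn, a rotation vector about the tool's x, y, z in degrees. A call has 1 to 20 rows; each row is the pose to reach, as a shift and turn from the pose measured when the call began, along the tool's axes at that moment; what a row does not reach only later rows make up. A row lasts 1/8 s, in which the tool goes at most 62.5 mm and 10.7 degrees, less where a joint would pass 70% of its speed; a pose out of reach is approached as far as the arm can. A call with a gripper value outside its range is refused whole. The fingers move at their own pace and stop on an object; FORCE is the grip in N (left out, the last holds). Time passes only in rows, so rows that repeat a pose let the fingers close. It gives the time, the measured TCP pose, the force and the opening at its end, in the units of the state.
- sense(): the state, without advancing time (a new reading comes with each control period).
- snapshot(name): name is "scene" or "side" or "wrist"; returns a dict with "color" (480x640x3 uint8, blue, green, red), "camera_matrix" (3x3 intrinsics, pixels), "camera_from_world" (4x4, takes a point from world to camera coordinates). Camera axes: x right, y down, z forward; pixel columns grow to the right and rows downward; lengths in m; the calibration is good to about 2 mm. The wrist camera is an equidistant fisheye: a pixel r from the principal point sees the ray r / f radians off the axis. A picture is of the moment at which its call begins. There is no depth.
- close_job(): hands the job in, once; it reports no verdict.
The state is a dict: "t": time; "joint_pos": joint angles; "joint_vel": joint speeds; "tau": joint torques, N m; "tool_pos": TCP position; "orientation": TCP orientation; "ft_force": force on the tool from outside, world axes, zero at the start; "wrist_torque": the same for the moment, N m; "gripper_width": finger opening in m.
Only numpy, scipy, OpenCV 4.12 (cv2) and the standard library are available. Lean on these libraries where they do the work, as an engineer would, in place of code of your own. Each camera call takes 0.05 s, during which the arm holds its last target.

## Task

This batch of swabs is finished: slide the red top of the yellow waste bin open, pull every capped tube up out of the orange holder and drop it into the bin. With the orange holder empty, swap the two holders, so that the clean white one stands lengthwise in the middle of the blue work pad and the orange one lengthwise in the middle of the black draining pad. Slide the bin fully shut before you finish, and leave the other things on the bench standing where they are.

Things in the scene. Friction and masses are not known exactly. Their poses are not given: they have to be found in the camera images.
- bin: yellow waste bin, fixed to the bench; 270 mm long (x), 140 wide, inside depth 150. Origin on the bench under the centre of its opening; x runs along the bin: front wall at -70 mm, rear wall at +200 mm. Opening in the top 130 x 130 mm (x -65 to +65); behind it a fixed roof. Red rails and top face of the sliding top at 162 mm height. A lying tube passes if held slantwise across the opening
- bin_lid (a joint): sliding red top of the bin: 0 = shut over the opening, 0.128 m = slid fully back (along the bin's +x) over the rear roof. It moves against about 1.5 N and stays where it is left; its top face is 162 mm above the bench
- lid_grip (a point): point in the upper part of the black cross ridge on the sliding top, 186 mm above the bench, 6 mm below the ridge's top, on the bin's centre line. The ridge is 12 mm thick along the bin's x, 60 mm wide along its y, 30 mm tall, and travels with the top (shut: at x = -52 mm of the bin; open: +76 mm)
- work_pad: blue flat work pad, fixed, 220 (x) x 110 (y) x 3 mm. Origin at the centre of its underside, on the bench; the used holder stands lengthwise on it at first
- drain_pad: black rubber draining pad, fixed, 220 (x) x 110 (y) x 3 mm. Origin at the centre of its underside, on the bench; the clean holder stands lengthwise on it at first
- used_holder: orange, used tube holder, loose, 0.35 kg: upright block 160 (x) x 44 (y) mm, 75 mm high in all, on a foot 170 x 72 x 8 mm. Four square wells 21 mm wide, in a row at x = -57, -19, 19, 57 mm, open at the top, floor 8 mm above the underside. Origin at the centre of the underside, z up. Empty, it can be gripped across its 44 mm width at the middle
- clean_holder: white, clean tube holder, loose, 0.35 kg: upright block 160 (x) x 44 (y) mm, 75 mm high in all, on a foot 170 x 72 x 8 mm. Four square wells 21 mm wide, in a row at x = -57, -19, 19, 57 mm, open at the top, floor 8 mm above the underside. Origin at the centre of the underside, z up. Empty, it can be gripped across its 44 mm width at the middle
- tube0: capped swab tube, 125 mm long, 20 g, standing in a well of the orange holder (may be absent): clear round-bottomed tube 16 mm across with paper label and yellow content; at the top a green six-sided cap, 20 mm across flats, 32 mm tall. Origin at the centre of the bottom end, z along the tube to the cap. Its top is 133 mm above the holder's underside
- tube1: capped swab tube, 125 mm long, 20 g, standing in a well of the orange holder (may be absent): clear round-bottomed tube 16 mm across with paper label and yellow content; at the top a green six-sided cap, 20 mm across flats, 32 mm tall. Origin at the centre of the bottom end, z along the tube to the cap. Its top is 133 mm above the holder's underside
- tube2: capped swab tube, 125 mm long, 20 g, standing in a well of the orange holder (may be absent): clear round-bottomed tube 16 mm across with paper label and yellow content; at the top a green six-sided cap, 20 mm across flats, 32 mm tall. Origin at the centre of the bottom end, z along the tube to the cap. Its top is 133 mm above the holder's underside
- tube3: capped swab tube, 125 mm long, 20 g, standing in a well of the orange holder (may be absent): clear round-bottomed tube 16 mm across with paper label and yellow content; at the top a green six-sided cap, 20 mm across flats, 32 mm tall. Origin at the centre of the bottom end, z along the tube to the cap. Its top is 133 mm above the holder's underside
- slide_box: blue box of slides, 100 (x) x 80 x 35 mm high, bystander; origin at the centre of its underside
- reagent_bottle: amber bottle, 64 mm across, 145 mm high, bystander; origin at the centre of its underside
- powder_jar: white jar with red cap, 72 mm across, 100 mm high, bystander; origin at the centre of its underside
- wash_bottle: white and blue wash bottle, 62 mm across, about 185 mm high with its bent spout, which reaches 58 mm to one side, bystander; origin at the centre of its underside
- timer: grey bench timer lying flat, 60 (x) x 85 (y) x 24 mm, bystander; origin at the centre of its underside
- marker: marker pen lying along its x, 135 x 16 x 14 mm, bystander; origin at the centre of its underside (about the middle of the pen)
- beaker: glass beaker, 70 mm across, 90 mm high, bystander; origin at the centre of its underside

How it is judged (in metres and radians):
On the way, in this order (a step that is already met when the one before it is completed fails the run):
1. the bin's sliding top is open (value of joint bin_lid above 0.07 m), for 0.2 s.
2. every tube is in the bin (x of tube0 in the frame of bin between -0.07 and 0.2 m and y of tube0 in the frame of bin between -0.07 and 0.07 m and z of tube0 in the frame of bin between -0.01 and 0.15 m and x of tube1 in the frame of bin between -0.07 and 0.2 m and y of tube1 in the frame of bin between -0.07 and 0.07 m and z of tube1 in the frame of bin between -0.01 and 0.15 m and x of tube2 in the frame of bin between -0.07 and 0.2 m and y of tube2 in the frame of bin between -0.07 and 0.07 m and z of tube2 in the frame of bin between -0.01 and 0.15 m and x of tube3 in the frame of bin between -0.07 and 0.2 m and y of tube3 in the frame of bin between -0.07 and 0.07 m and z of tube3 in the frame of bin between -0.01 and 0.15 m), for 0.3 s.
3. the two holders have changed places (x of used_holder in the frame of drain_pad between -0.035 and 0.035 m and y of used_holder in the frame of drain_pad between -0.03 and 0.03 m and z of used_holder in the frame of drain_pad between -0.005 and 0.012 m and angle between each of used_holder, clean_holder's own z axis and vertical below 0.1 rad and angle between the x axis of used_holder and the x axis of drain_pad, either way round below 0.3 rad and x of clean_holder in the frame of work_pad between -0.035 and 0.035 m and y of clean_holder in the frame of work_pad between -0.03 and 0.03 m and z of clean_holder in the frame of work_pad between -0.005 and 0.012 m and angle between the x axis of clean_holder and the x axis of work_pad, either way round below 0.3 rad), for 0.3 s.
At the end, for the whole second after the job is handed in: every tube is inside the bin; the bin's top is shut to within 12 mm; the orange holder stands upright on the draining pad and the white one on the work pad, each within 35 mm (along) and 30 mm (across) of the pad's centre and lengthwise to within 0.3 rad; all at rest (all of step 2 and all of step 3 and value of joint bin_lid below 0.012 m and linear speed of each of used_holder, clean_holder, tube0, tube1, tube2, tube3 below 0.02 m/s); the robot touches nothing.
It fails at once if a bystander is pushed more than 40 mm or knocked over (distance of any of slide_box, reagent_bottle, powder_jar, wash_bottle, timer, marker, beaker from where it was at the start of the episode above 0.04 m or angle between any of slide_box, reagent_bottle, powder_jar, wash_bottle, timer, beaker's own z axis and vertical above 0.5 rad).
Of tube0, tube1, tube2, tube3 only 2 to 4 are there at a start; the rules pass over those that are not, and their reading is None.
At some moment in a run one of used_holder, clean_holder may be knocked a few centimetres aside while the robot is not near it.
Once in a run the grip may slacken for a moment while it holds something.
It also fails if it takes over 210 s, if anything falls off the work surface, if the arm or the gripper's body presses on something with over 40 N, if the wrist force passes 120 N, or if a joint passes its speed limit or range.

## Working session

There is one attempt and no reset: what is moved stays moved. The work goes in short steps, Python scripts to look and compute and a shell command to move; the robot and the scene stay as the last step left them, time stands still between calls to the robot, and variables do not carry over. Pictures are saved under pics/ and viewed, and the job is handed in when it is done.

```bash
ls; mkdir -p pics; python3 - <<'E'
from workcell import sense,snapshot
import cv2,numpy as np
s=sense()
for k,v in s.items(): print(k,np.round(v,3).tolist())
for n in("scene","side","wrist"):
    d=snapshot(n); cv2.imwrite(f"pics/{n}0.png",d["color"]); print(n,np.round(d["camera_matrix"],1).tolist(),np.round(d["camera_from_world"],3).tolist())
E
```

```text
pics
t 0.0
joint_pos [62.231, 22.015, 0.939, 78.562, -0.361, 79.538, -2.662]
joint_vel [0.029, 0.078, -0.109, 0.049, -0.036, 0.02, 0.061]
tau [0.0, -62.759, 0.844, -37.182, 0.017, 0.014, -0.0]
tool_pos [0.256, -0.57, 0.225]
orientation [[-0.912, -0.001, 0.409], [-0.409, 0.002, -0.912], [0.0, -1.0, -0.002]]
ft_force [-0.506, -0.481, 0.169]
wrist_torque [0.017, -0.027, 0.01]
gripper_width 0.086
scene [[511.9, 0.0, 320.2], [0.0, 511.9, 243.3], [0.0, 0.0, 1.0]] [[0.871, 0.491, 0.015, -0.524], [0.42, -0.728, -0.542, -0.161], [-0.256, 0.478, -0.84, 1.279], [0.0, 0.0, 0.0, 1.0]]
side [[436.9, 0.0, 321.2], [0.0, 436.9, 237.8], [0.0, 0.0, 1.0]] [[0.961, -0.277, 0.007, -0.562], [-0.152, -0.55, -0.821, 0.221], [0.232, 0.788, -0.571, 0.998], [0.0, 0.0, 0.0, 1.0]]
wrist [[371.6, 0.0, 314.7], [0.0, 371.6, 242.7], [0.0, 0.0, 1.0]] [[0.409, -0.913, -0.002, -0.624], [-0.874, -0.392, 0.286, -0.037], [-0.262, -0.115, -0.958, 0.379], [0.0, 0.0, 0.0, 1.0]]
```

View pics/scene0.png

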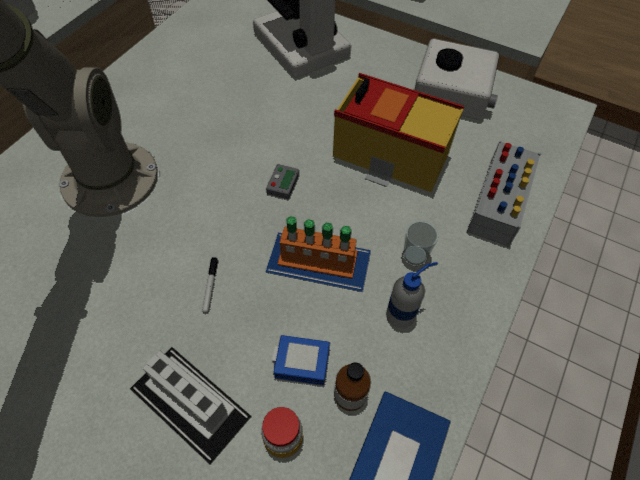

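View pics/side0.png

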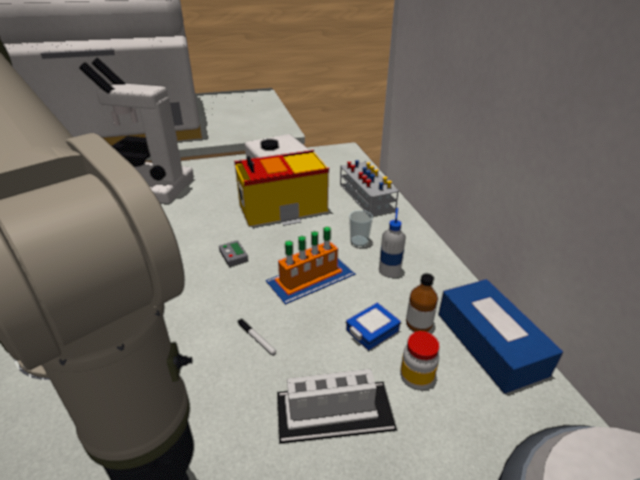

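View pics/wrist0.png

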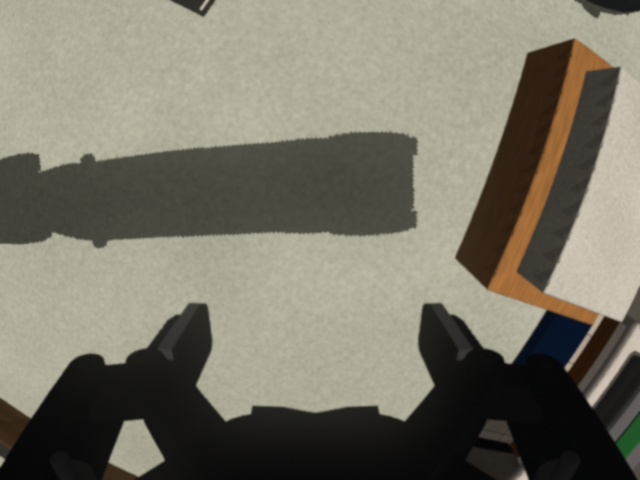

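The scene picture shows 4 green caps at about (291,221), (309,226), (327,230), (345,232). The ridge of the shut bin is at (363,90), and the white holder is at (187,392) on the black pad. I'll zoom in to pick the corners.

```bash
cat > h.py <<'E'
import numpy as np,cv2
from workcell import sense,snapshot
def snap(n,f=None):
    d=snapshot(n)
    if f: cv2.imwrite(f"pics/{f}.png",d["color"])
    return d
def p2w(d,u,v,z):
    K=d["camera_matrix"];T=d["camera_from_world"];R=T[:3,:3];t=T[:3,3]
    c=-R.T@t; r=R.T@np.linalg.inv(K)@np.array([u,v,1.])
    return c+r*(z-c[2])/r[2]
def w2p(d,p):
    K=d["camera_matrix"];T=d["camera_from_world"]
    q=T[:3,:3]@np.asarray(p,float)+T[:3,3]; q=K@q; return q[:2]/q[2]
def w2f(d,p): # fisheye
    K=d["camera_matrix"];T=d["camera_from_world"]
    q=T[:3,:3]@np.asarray(p,float)+T[:3,3]
    rho=np.hypot(q[0],q[1]); th=np.arctan2(rho,q[2]); return np.array([K[0,2]+K[0,0]*th*q[0]/rho,K[1,2]+K[1,1]*th*q[1]/rho])
def f2w(d,u,v,z):
    K=d["camera_matrix"];T=d["camera_from_world"];R=T[:3,:3];t=T[:3,3]
    a=(u-K[0,2])/K[0,0];b=(v-K[1,2])/K[1,1];th=np.hypot(a,b)
    r=R.T@np.array([np.sin(th)*a/th,np.sin(th)*b/th,np.cos(th)]); c=-R.T@t
    return c+r*(z-c[2])/r[2]
E
python3 - <<'E'
import cv2
im=cv2.imread("pics/scene0.png")
for i,(x,y,w,h,s) in enumerate([(320,60,160,140,5),(255,200,130,100,6),(120,340,140,130,5)]):
    cv2.imwrite(f"pics/c{i}.png",cv2.resize(im[y:y+h,x:x+w],None,fx=s,fy=s,interpolation=cv2.INTER_CUBIC)[:600,:800])
E
```

```text
(no output)
```

View pics/c0.png

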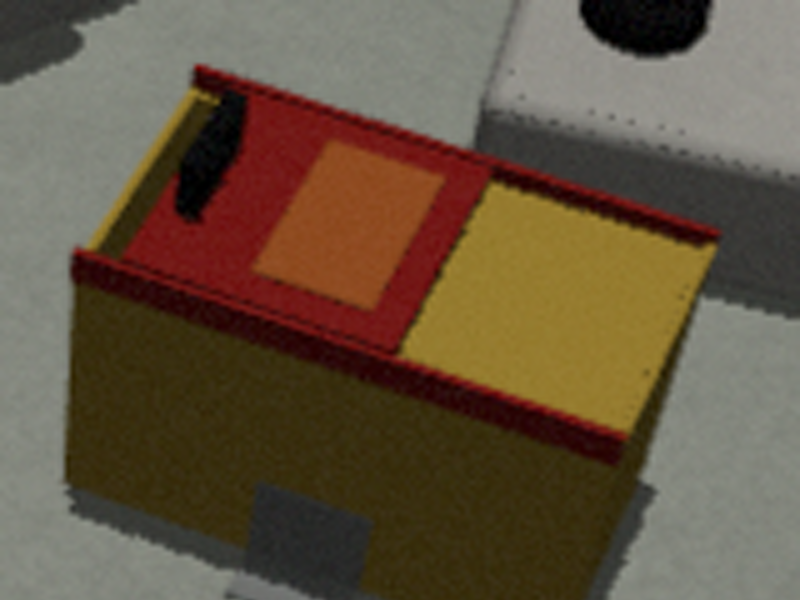

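View pics/c1.png

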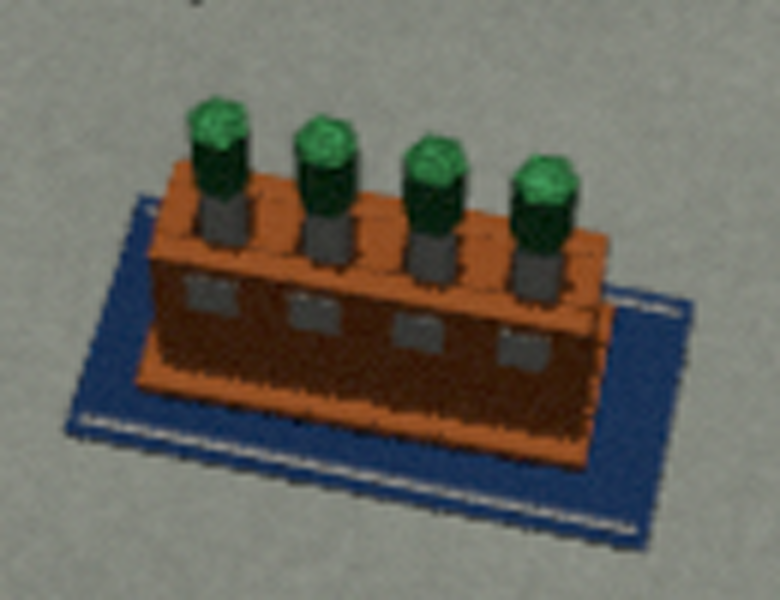

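View pics/c2.png

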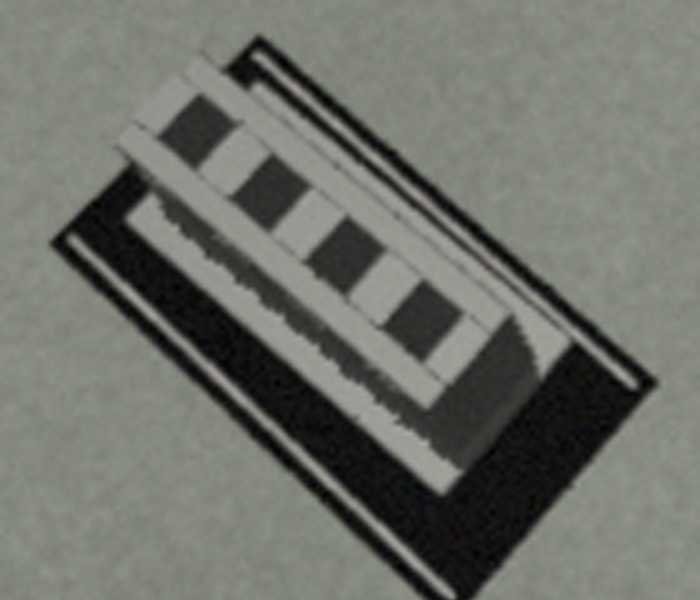

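```bash
python3 - <<'E'
from h import *
d=snap("scene")
def q(l,x0,y0,s,z):
    r=[]
    for u,v in l:
        p=p2w(d,x0+(u+.5)/s-.5,y0+(v+.5)/s-.5,z); r.append(p[:2])
    return np.array(r)
r=q([(198,68),(75,252),(718,235),(625,440)],320,60,5,.162)
print("rails",np.round(r,4).tolist())
fm=(r[0]+r[1])/2;rm=(r[2]+r[3])/2
ax=(rm-fm);L=np.linalg.norm(ax);ax/=L
print("front",fm,"rear",rm,"L",L,"w",np.linalg.norm(r[0]-r[1]),np.linalg.norm(r[2]-r[3]),"yaw",np.degrees(np.arctan2(ax[1],ax[0])),"origin",rm-ax*.2,fm+ax*.07)
t=q([(238,92),(190,220)],320,60,5,.175);print("ridge ends",t.tolist())
c=q([(218,121),(326,141),(437,160),(546,180)],255,200,6,.136);print("caps",c.round(4).tolist())
print("spacing",np.diff(c,axis=0).round(4).tolist(),"yaw",np.degrees(np.arctan2(*(c[3]-c[0])[::-1])),"mid",c.mean(0))
w=q([(143,198),(692,302),(645,550),(70,432)],255,200,6,.003);print("wpad",w.round(4).tolist(),"mid",w.mean(0),"yaw",np.degrees(np.arctan2(*(w[1]-w[0]+w[2]-w[3])[::-1])))
k=q([(260,38),(655,382),(55,242)],120,340,5,.003);print("dpad",k.round(4).tolist(),np.linalg.norm(k[1]-k[0]),np.linalg.norm(k[2]-k[0]),"mid",(k[1]+k[2])/2,"yaw",np.degrees(np.arctan2(*(k[1]-k[0])[::-1])))
b=q([(203,55),(512,315),(120,138),(430,405)],120,340,5,.078);print("white",b.round(4).tolist(),"mid",b.mean(0),"yaw",np.degrees(np.arctan2(*(b[1]-b[0]+b[3]-b[2])[::-1])))
for n,u,v,z in [("slidebox",303,353,.035),("bottle",355,370,.145),("jar",282,424,.1),("wash",410,280,.15),("timer",284,177,.024),("marker",210,285,.01),("beaker",421,236,.09),("bottlebase",350,405,0),("washbase",404,316,0)]:
    print(n,p2w(d,u,v,z).round(3)[:2])
E
```

```text
rails [[0.4351, 0.4864], [0.4448, 0.3415], [0.7007, 0.5046], [0.7119, 0.36]]
front [0.43998118 0.41397783] rear [0.70633464 0.43231262] L 0.2669837634186974 w 0.14521301211893367 0.14498862437505947 yaw 3.9378168354202034 origin [0.5068068  0.41857786] [0.50981592 0.418785  ]
ridge ends [[0.4662825436376229, 0.46563924418653385], [0.48705277512936973, 0.3744306383267095]]
caps [[0.5089, 0.038], [0.5452, 0.0492], [0.5818, 0.0613], [0.6178, 0.0726]]
spacing [[0.0362, 0.0113], [0.0366, 0.0121], [0.036, 0.0113]] yaw 17.634747320205825 mid [0.5634449  0.05525682]
wpad [[0.4498, 0.0707], [0.6565, 0.1347], [0.689, 0.0309], [0.4818, -0.0315]] mid [0.56926611 0.05121761] yaw 16.98896682238493
dpad [[0.4109, -0.2758], [0.6259, -0.3105], [0.3945, -0.3811]] 0.2177135924461299 0.10663943350064631 mid [ 0.51016597 -0.34581432] yaw -9.17648512873997
white [[0.43, -0.3064], [0.5861, -0.3283], [0.424, -0.3465], [0.5794, -0.3677]] mid [ 0.50488903 -0.33722173] yaw -7.880884307588494
slidebox [ 0.655 -0.164]
bottle [ 0.77  -0.182]
jar [ 0.701 -0.311]
wash [0.781 0.023]
timer [0.383 0.206]
marker [ 0.397 -0.123]
beaker [0.752 0.167]
bottlebase [ 0.78  -0.198]
washbase [0.793 0.024]
```

Measurements are consistent: bin yaw is about 4°, the work pad and orange holder about 17°, and the drain pad about -9°. All 4 tubes are present. Next I'll set up the move helper and head for the lid.

```bash
cat >> h.py <<'E'
from scipy.spatial.transform import Rotation as Rn
def state():
    s=sense(); p=np.array(s["tool_pos"]);R=np.array(s["orientation"])
    print("t",round(s["t"],2),"p",p.round(4).tolist(),"zang",round(np.degrees(np.arctan2(R[1,2],R[0,2])),1),"ydir",R[:,1].round(3).tolist(),"w",round(s["gripper_width"],4),"F",np.round(s["ft_force"],1).tolist(),"j",np.round(s["joint_pos"],0).tolist())
    return s
def goals(l):
    s=state(); p=np.array(s["tool_pos"]);R=np.array(s["orientation"])
    for x,y,z,a in l:
        a=np.radians(a); Z=np.array([np.cos(a),np.sin(a),0]);Y=np.array([0,0,-1.]);X=np.cross(Y,Z)
        G=np.stack([X,Y,Z],1); rv=Rn.from_matrix(R.T@G).as_rotvec(degrees=True); t=R.T@(np.array([x,y,z])-p)
        print("->",(x,y,z,round(np.degrees(a))),'"tx":%.4f,"ty":%.4f,"tz":%.4f,"wx":%.1f,"wy":%.1f,"wz":%.1f'%(*t,*rv), "rows>=%d"%np.ceil(max(np.linalg.norm(t)/.0625,np.linalg.norm(rv)/10.7)))
E
python3 - <<'E'
from h import *
goals([(.42,-.35,.32,-40),(.55,0,.32,0),(.455,.415,.32,4)])
E
```

```text
t 0.2 p [0.2558, -0.5699, 0.2259] zang -65.8 ydir [-0.001, 0.001, -1.0] w 0.0852 F [0.1, -0.2, -0.3] j [62.0, 22.0, 1.0, 79.0, -0.0, 80.0, -3.0]
-> (0.42, -0.35, 0.32, -40) "tx":-0.2399,"ty":-0.0940,"tz":-0.1335,"wx":0.1,"wy":-25.8,"wz":-0.0 rows>=5
-> (0.55, 0, 0.32, 0) "tx":-0.5018,"ty":-0.0937,"tz":-0.3996,"wx":0.1,"wy":-65.8,"wz":-0.0 rows>=11
-> (0.455, 0.415, 0.32, 4) "tx":-0.5850,"ty":-0.0931,"tz":-0.8171,"wx":0.1,"wy":-69.8,"wz":-0.0 rows>=17
```

```bash
python3 -m creep '[{"hand":0.06,"tx":-0.12,"ty":-0.047,"tz":-0.067,"wy":-10},{"hand":0.06,"tx":-0.12,"ty":-0.06,"tz":-0.067,"wy":-18},{"hand":0.06,"tx":-0.24,"ty":-0.094,"tz":-0.134,"wy":-26},{"hand":0.06,"tx":-0.24,"ty":-0.094,"tz":-0.134,"wy":-26},{"hand":0.06,"tx":-0.24,"ty":-0.094,"tz":-0.134,"wy":-26},{"hand":0.06,"tx":-0.50,"ty":-0.094,"tz":-0.4,"wy":-66},{"hand":0.06,"tx":-0.50,"ty":-0.094,"tz":-0.4,"wy":-66},{"hand":0.06,"tx":-0.50,"ty":-0.094,"tz":-0.4,"wy":-66},{"hand":0.06,"tx":-0.50,"ty":-0.094,"tz":-0.4,"wy":-66},{"hand":0.06,"tx":-0.50,"ty":-0.094,"tz":-0.4,"wy":-66},{"hand":0.06,"tx":-0.50,"ty":-0.094,"tz":-0.4,"wy":-66},{"hand":0.06,"tx":-0.50,"ty":-0.094,"tz":-0.4,"wy":-66}]'; python3 - <<'E'
from h import *
snap("wrist","w1")
goals([(.455,.415,.32,4)])
E
```

```text
t 0.25 p [0.2558, -0.57, 0.226] zang -65.8 ydir [-0.0, 0.001, -1.0] w 0.0854 F [0.1, -0.2, 0.6] j [62.0, 22.0, 1.0, 79.0, -0.0, 80.0, -3.0]
-> (0.455, 0.415, 0.32, 4) "tx":-0.5850,"ty":-0.0932,"tz":-0.8172,"wx":0.0,"wy":-69.8,"wz":-0.0 rows>=17invalid input at $[0]: expected keys hand, tx, ty, tz, wx, wy, wz
```

View pics/w1.png

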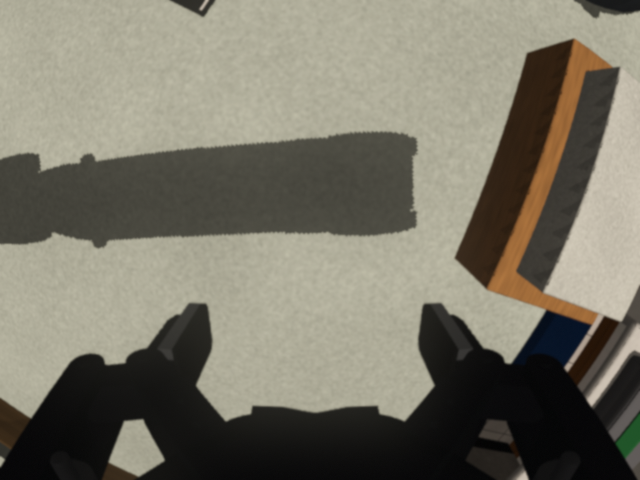

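The call was refused because every row needs all seven keys. The arm didn't move, so I'll send it again with full rows.

```bash
python3 -m creep '[{"hand":0.06,"tx":-0.06,"ty":-0.03,"tz":-0.034,"wx":0,"wy":-8,"wz":0},{"hand":0.06,"tx":-0.12,"ty":-0.05,"tz":-0.067,"wx":0,"wy":-16,"wz":0},{"hand":0.06,"tx":-0.18,"ty":-0.08,"tz":-0.1,"wx":0,"wy":-21,"wz":0},{"hand":0.06,"tx":-0.24,"ty":-0.094,"tz":-0.134,"wx":0,"wy":-26,"wz":0},{"hand":0.06,"tx":-0.24,"ty":-0.094,"tz":-0.134,"wx":0,"wy":-26,"wz":0},{"hand":0.06,"tx":-0.50,"ty":-0.094,"tz":-0.4,"wx":0,"wy":-66,"wz":0},{"hand":0.06,"tx":-0.50,"ty":-0.094,"tz":-0.4,"wx":0,"wy":-66,"wz":0},{"hand":0.06,"tx":-0.50,"ty":-0.094,"tz":-0.4,"wx":0,"wy":-66,"wz":0},{"hand":0.06,"tx":-0.50,"ty":-0.094,"tz":-0.4,"wx":0,"wy":-66,"wz":0},{"hand":0.06,"tx":-0.50,"ty":-0.094,"tz":-0.4,"wx":0,"wy":-66,"wz":0},{"hand":0.06,"tx":-0.50,"ty":-0.094,"tz":-0.4,"wx":0,"wy":-66,"wz":0},{"hand":0.06,"tx":-0.50,"ty":-0.094,"tz":-0.4,"wx":0,"wy":-66,"wz":0}]'; python3 - <<'E'
from h import *
snap("wrist","w2")
goals([(.455,.415,.32,4)])
E
```

```text
t: 1.75
tool_pos: [0.5485, 0.0061, 0.3202]
orientation: [[0.013, -0.001, 1.0], [-1.0, 0.004, 0.013], [-0.004, -1.0, -0.001]]
ft_force: [-0.3, 0.3, -0.0]
gripper_width: 0.0603
t 1.8 p [0.5483, 0.0025, 0.3201] zang 0.5 ydir [-0.001, 0.002, -1.0] w 0.0602 F [-0.8, -0.8, -1.0] j [21.0, 13.0, -30.0, 80.0, 7.0, 89.0, -8.0]
-> (0.455, 0.415, 0.32, 4) "tx":-0.4132,"ty":0.0009,"tz":-0.0899,"wx":0.0,"wy":-3.5,"wz":-0.1 rows>=7
```

View pics/w2.png

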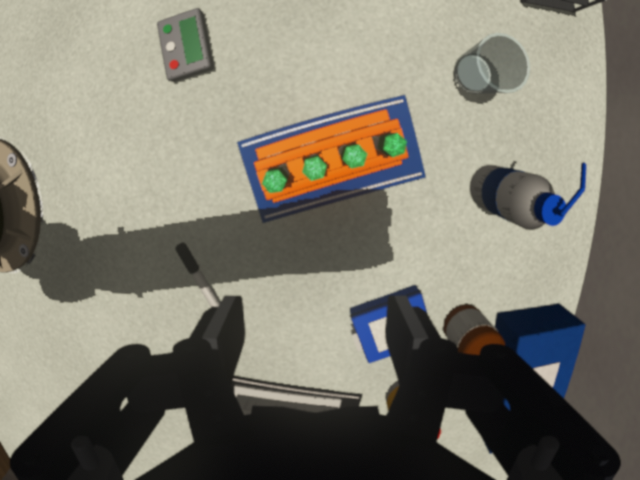

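The wrist view shows caps at (275,181), (315,168), (354,156) and (394,145). I'll cross-check those and go on to the bin.

```bash
python3 - <<'E'
from h import *
d=snap("wrist")
print(np.array([f2w(d,u,v,.136)[:2] for u,v in [(275,181),(315,168),(354,156),(394,145)]]).round(4).tolist())
E
python3 -m creep '[{"hand":0.06,"tx":-0.06,"ty":0,"tz":-0.01,"wx":0,"wy":-1,"wz":0},{"hand":0.06,"tx":-0.413,"ty":0,"tz":-0.09,"wx":0,"wy":-3.5,"wz":0},{"hand":0.06,"tx":-0.413,"ty":0,"tz":-0.09,"wx":0,"wy":-3.5,"wz":0},{"hand":0.06,"tx":-0.413,"ty":0,"tz":-0.09,"wx":0,"wy":-3.5,"wz":0},{"hand":0.06,"tx":-0.413,"ty":0,"tz":-0.09,"wx":0,"wy":-3.5,"wz":0},{"hand":0.06,"tx":-0.413,"ty":0,"tz":-0.09,"wx":0,"wy":-3.5,"wz":0},{"hand":0.06,"tx":-0.413,"ty":0,"tz":-0.09,"wx":0,"wy":-3.5,"wz":0},{"hand":0.06,"tx":-0.413,"ty":0,"tz":-0.09,"wx":0,"wy":-3.5,"wz":0},{"hand":0.06,"tx":-0.413,"ty":0,"tz":-0.09,"wx":0,"wy":-3.5,"wz":0}]'; python3 - <<'E'
from h import *
snap("wrist","w3")
goals([(.455,.415,.19,4)])
E
```

```text
[[0.512, 0.0348], [0.5478, 0.0466], [0.5824, 0.0579], [0.6183, 0.069]]
t: 2.98
tool_pos: [0.4576, 0.4111, 0.3202]
orientation: [[0.063, -0.0, 0.998], [-0.998, -0.001, 0.063], [0.001, -1.0, -0.001]]
ft_force: [0.8, -0.7, -0.4]
gripper_width: 0.0602
t 3.02 p [0.458, 0.4106, 0.3204] zang 3.6 ydir [-0.0, -0.0, -1.0] w 0.0602 F [-0.1, 0.2, 0.4] j [-17.0, 25.0, -42.0, 68.0, 16.0, 93.0, -52.0]
-> (0.455, 0.415, 0.19, 4) "tx":-0.0046,"ty":0.1304,"tz":-0.0028,"wx":0.0,"wy":-0.4,"wz":0.0 rows>=3
```

View pics/w3.png

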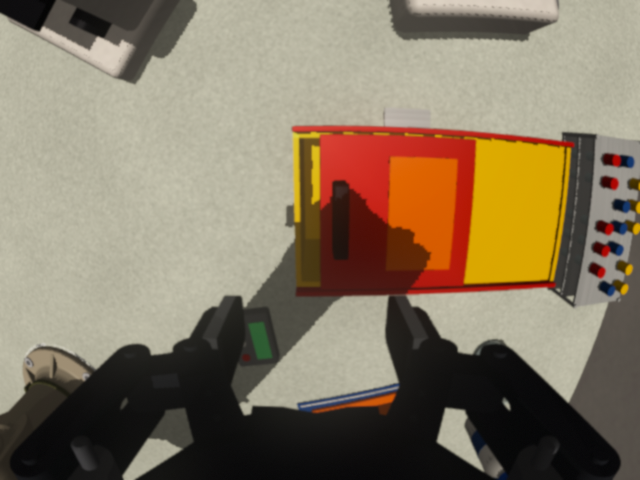

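```bash
python3 - <<'E'
from h import *
d=snap("wrist")
for u,v,z in [(340,182,.192),(341,259,.192),(341,220,.192),(333,220,.192),(349,220,.192),(297,128,.162),(297,294,.162),(574,145,.162),(553,286,.162),(320,210,.16),(470,210,.16)]: print((u,v,z),f2w(d,u,v,z)[:2].round(4))
E
```

```text
(340, 182, 0.192) [0.4742 0.4498]
(341, 259, 0.192) [0.4797 0.3895]
(341, 220, 0.192) [0.4772 0.4208]
(333, 220, 0.192) [0.4711 0.4204]
(349, 220, 0.192) [0.4833 0.4212]
(297, 128, 0.162) [0.4385 0.4885]
(297, 294, 0.162) [0.4459 0.3434]
(574, 145, 0.162) [0.7035 0.5067]
(553, 286, 0.162) [0.7109 0.3607]
(320, 210, 0.16) [0.4616 0.421 ]
(470, 210, 0.16) [0.5958 0.4311]
```

The lid already sits about 19 mm open: the ridge centre is at (0.4772, 0.420). I'll descend on the ridge and grip it.

```bash
python3 - <<'E'
from h import *
goals([(.477,.42,.191,3.8)])
E
```

```text
t 3.08 p [0.4581, 0.4105, 0.3206] zang 3.5 ydir [0.0, -0.0, -1.0] w 0.0596 F [0.9, -0.7, 0.2] j [-17.0, 25.0, -42.0, 68.0, 16.0, 93.0, -52.0]
-> (0.477, 0.42, 0.191, 4) "tx":-0.0083,"ty":0.1296,"tz":0.0194,"wx":-0.0,"wy":-0.3,"wz":0.0 rows>=3
```

```bash
python3 -m creep '[{"hand":0.06,"tx":-0.008,"ty":0.02,"tz":0.0194,"wx":0,"wy":0,"wz":0},{"hand":0.06,"tx":-0.008,"ty":0.07,"tz":0.0194,"wx":0,"wy":0,"wz":0},{"hand":0.06,"tx":-0.008,"ty":0.11,"tz":0.0194,"wx":0,"wy":0,"wz":0},{"hand":0.06,"tx":-0.008,"ty":0.1295,"tz":0.0194,"wx":0,"wy":0,"wz":0},{"hand":0.06,"tx":-0.008,"ty":0.1295,"tz":0.0194,"wx":0,"wy":0,"wz":0},{"hand":0.0,"tx":-0.008,"ty":0.1295,"tz":0.0194,"wx":0,"wy":0,"wz":0},{"hand":0.0,"tx":-0.008,"ty":0.1295,"tz":0.0194,"wx":0,"wy":0,"wz":0},{"hand":0.0,"tx":-0.008,"ty":0.1295,"tz":0.0194,"wx":0,"wy":0,"wz":0},{"hand":0.0,"tx":-0.008,"ty":0.1295,"tz":0.0194,"wx":0,"wy":0,"wz":0},{"hand":0.0,"tx":-0.008,"ty":0.1295,"tz":0.0194,"wx":0,"wy":0,"wz":0},{"hand":0.0,"tx":-0.008,"ty":0.1295,"tz":0.0194,"wx":0,"wy":0,"wz":0}]' 40; python3 - <<'E'
from h import *
goals([(.585,.4265,.191,3.8)])
E
```

```text
t: 4.45
tool_pos: [0.477, 0.4197, 0.1911]
orientation: [[0.062, 0.0, 0.998], [-0.998, -0.0, 0.062], [0.0, -1.0, 0.0]]
ft_force: [-0.4, 0.0, 0.1]
gripper_width: -0.0001
t 4.45 p [0.477, 0.4197, 0.1911] zang 3.5 ydir [0.0, -0.0, -1.0] w -0.0001 F [-0.4, 0.0, 0.1] j [-17.0, 30.0, -41.0, 78.0, 19.0, 79.0, -54.0]
-> (0.585, 0.4265, 0.191, 4) "tx":-0.0001,"ty":0.0001,"tz":0.1082,"wx":-0.0,"wy":-0.3,"wz":0.0 rows>=2
```

The jaws closed fully and caught nothing, so I'll look.

```bash
python3 - <<'E'
from h import *
snap("wrist","w4"); d=snap("side")
cv2.imwrite("pics/s4.png",cv2.resize(d["color"][80:280,160:420],None,fx=3,fy=3))
E
```

```text
(no output)
```

View pics/w4.png

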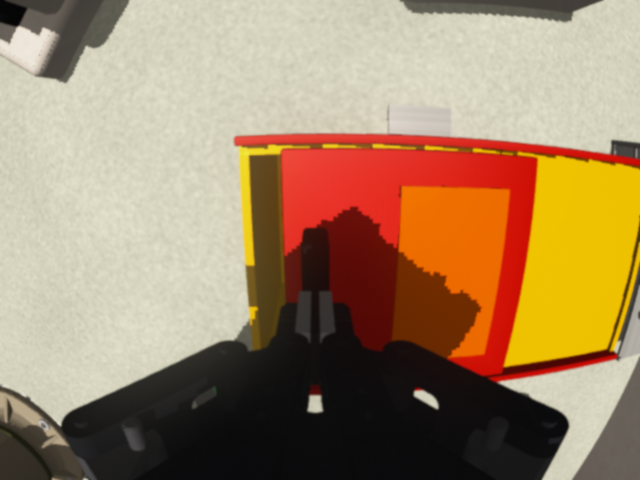

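View pics/s4.png

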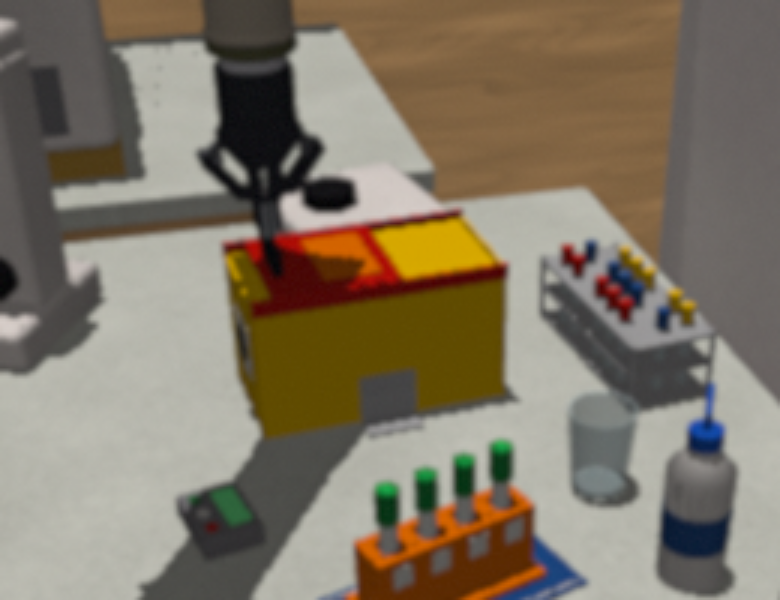

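```bash
python3 - <<'E'
from h import *
s=state()
p=np.array(s["tool_pos"]);R=np.array(s["orientation"])
d=snap("wrist","w5"); ds=snap("side");dc=snap("scene","sc5")
cv2.imwrite("pics/sc5c.png",cv2.resize(dc["color"][20:170,300:480],None,fx=4,fy=4))
for a in (0,.003,.022): print(a,w2f(d,p+R[:,1]*a),w2p(ds,p+R[:,1]*a),w2p(dc,p+R[:,1]*a))
for z in (.192,.162,.175): print(z,f2w(d,315,229,z),f2w(d,303,240,z),f2w(d,327,240,z))
E
```

```text
t 4.55 p [0.477, 0.4196, 0.191] zang 3.5 ydir [-0.0, -0.0, -1.0] w 0.0001 F [0.8, -0.2, -0.3] j [-17.0, 30.0, -41.0, 78.0, 19.0, 79.0, -54.0]
0 [315.38631335 306.38288304] [249.39252335 159.0625881 ] [363.10966123  85.24471125]
0.003 [315.37532669 303.41626843] [249.47774308 159.97240259] [363.00063045  86.27134039]
0.022 [315.31291534 286.6555261 ] [250.01242063 165.68067465] [362.3206043   92.67443723]
0.192 [0.47462272 0.45493422 0.192     ] [0.46999551 0.44998412 0.192     ] [0.47982152 0.45058605 0.192     ]
0.162 [0.47511926 0.44718919 0.162     ] [0.46954348 0.44122433 0.162     ] [0.48138382 0.44194965 0.162     ]
0.175 [0.47490409 0.45054537 0.175     ] [0.46973936 0.44502024 0.175     ] [0.48070682 0.44569209 0.175     ]
```

View pics/sc5c.png

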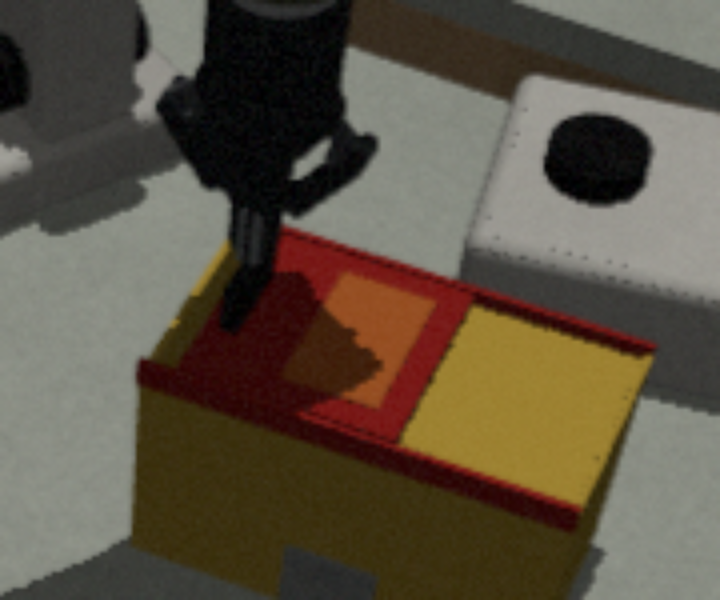

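The fingers are on the ridge in every view, although the width reads about 0. I'll pull a short way and check whether the lid follows.

```bash
python3 -m creep '[{"hand":0.0,"tx":0,"ty":0,"tz":0.01,"wx":0,"wy":0,"wz":0},{"hand":0.0,"tx":0,"ty":0,"tz":0.02,"wx":0,"wy":0,"wz":0},{"hand":0.0,"tx":0,"ty":0,"tz":0.03,"wx":0,"wy":0,"wz":0},{"hand":0.0,"tx":0,"ty":0,"tz":0.03,"wx":0,"wy":0,"wz":0}]' 40; python3 - <<'E'
from h import *
state();snap("wrist","w6")
E
```

```text
t: 5.2
tool_pos: [0.508, 0.4211, 0.1906]
orientation: [[0.06, -0.0, 0.998], [-0.998, -0.0, 0.06], [0.0, -1.0, -0.0]]
ft_force: [-0.3, -0.4, 0.5]
gripper_width: -0.0002
t 5.2 p [0.508, 0.4211, 0.1906] zang 3.4 ydir [-0.0, -0.0, -1.0] w -0.0002 F [-0.3, -0.4, 0.5] j [-17.0, 33.0, -40.0, 74.0, 20.0, 81.0, -52.0]
```

View pics/w6.png

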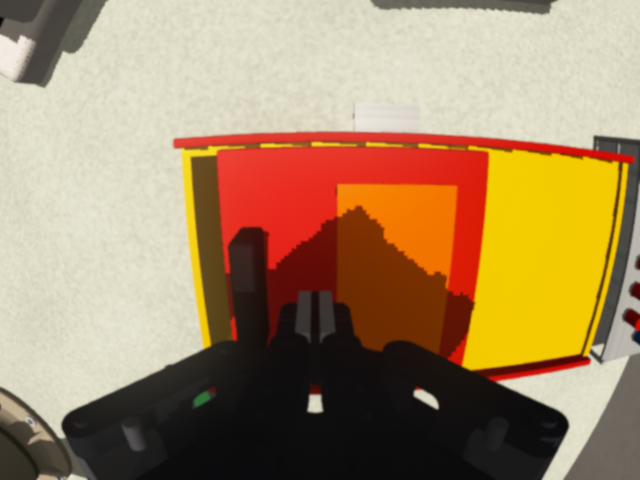

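```bash
python3 - <<'E'
from h import *
im=cv2.imread("pics/w6.png"); cv2.imwrite("pics/w6c.png",cv2.resize(im[200:400,180:400],None,fx=3.5,fy=3,interpolation=cv2.INTER_CUBIC)*1)
d=snap("wrist"); state()
for z in (.192,.162):
  for u,v in [(233,230),(268,230),(240,230),(264,230),(218,180),(488,180)]: print(z,u,v,f2w(d,u,v,z)[:2].round(4))
E
```

```text
t 5.3 p [0.5068, 0.4216, 0.1908] zang 3.5 ydir [-0.001, -0.0, -1.0] w 0.0001 F [-0.7, 0.6, -0.1] j [-17.0, 33.0, -40.0, 74.0, 20.0, 81.0, -52.0]
0.192 233 230 [0.4712 0.4544]
0.192 268 230 [0.4858 0.4552]
0.192 240 230 [0.4742 0.4546]
0.192 264 230 [0.4842 0.4551]
0.192 218 180 [0.4647 0.4749]
0.192 488 180 [0.5768 0.4831]
0.162 233 230 [0.4647 0.4462]
0.162 268 230 [0.4824 0.4472]
0.162 240 230 [0.4683 0.4464]
0.162 264 230 [0.4804 0.4471]
0.162 218 180 [0.4569 0.4709]
0.162 488 180 [0.5921 0.4808]
```

View pics/w6c.png

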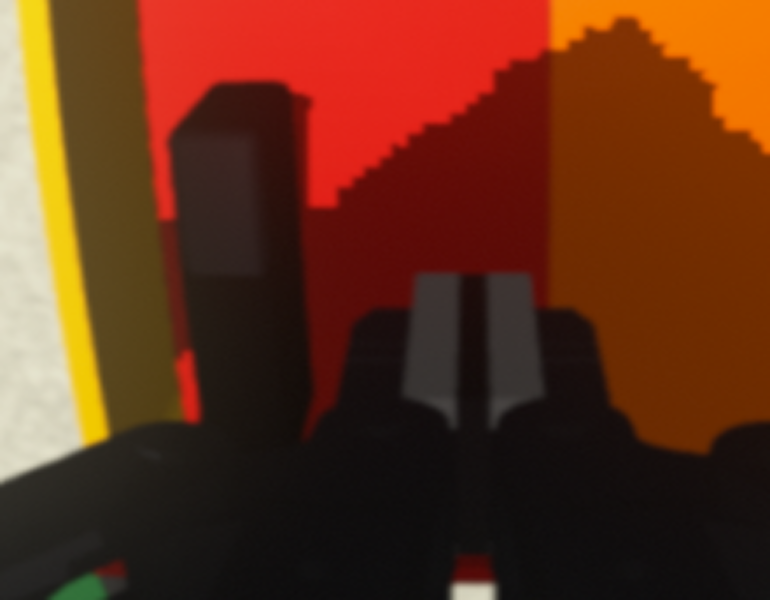

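The lid stayed put. I'll check in the scene and side views where the fingertips really are relative to the ridge.

```bash
python3 - <<'E'
from h import *
s=state()
p=np.array(s["tool_pos"]);R=np.array(s["orientation"])
ds=snap("side");dc=snap("scene")
a=cv2.resize(dc["color"][40:140,320:440],None,fx=5,fy=5,interpolation=cv2.INTER_CUBIC);b=cv2.resize(ds["color"][110:210,210:330],None,fx=5,fy=5,interpolation=cv2.INTER_CUBIC)
def m(im,d,q,x0,y0,c): 
    u=w2p(d,q); cv2.circle(im,(int((u[0]-x0)*5),int((u[1]-y0)*5)),3,c,1)
for k,c in ((0,(255,255,255)),(.022,(0,255,255))):
    m(a,dc,p+R[:,1]*k,320,40,c);m(b,ds,p+R[:,1]*k,210,110,c)
for x,y in ((.471,.4503),(.483,.4511),(.475,.39),(.487,.391)):
    for z,c in ((.192,(0,255,0)),(.162,(255,0,255))):
        m(a,dc,(x,y,z),320,40,c);m(b,ds,(x,y,z),210,110,c)
a=np.clip(a*1.5,0,255);cv2.imwrite("pics/a7.png",a);cv2.imwrite("pics/b7.png",np.clip(b*1.5,0,255))
E
```

```text
t 5.3 p [0.5068, 0.4216, 0.1908] zang 3.5 ydir [-0.001, -0.0, -1.0] w 0.0001 F [-0.7, 0.6, -0.1] j [-17.0, 33.0, -40.0, 74.0, 20.0, 81.0, -52.0][ WARN:0@2.588] global loadsave.cpp:1063 imwrite_ Unsupported depth image for selected encoder is fallbacked to CV_8U.
```

View pics/a7.png

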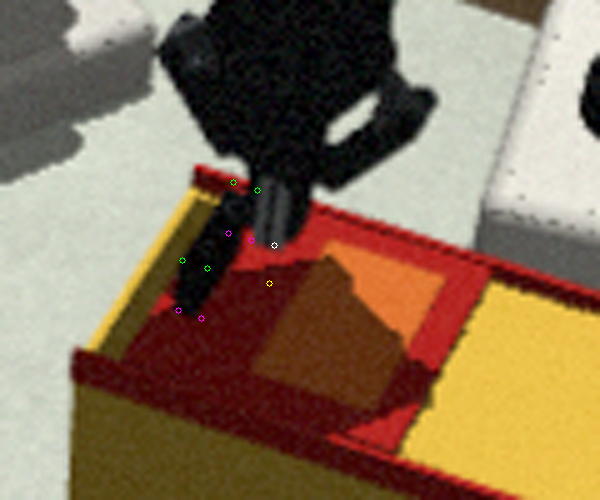

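View pics/b7.png

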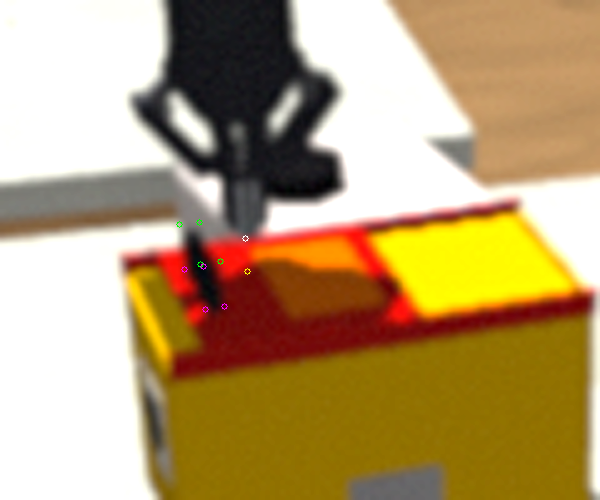

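```bash
python3 - <<'E'
from h import *
s=state()
p=np.array(s["tool_pos"]);R=np.array(s["orientation"])
d=snap("wrist");ds=snap("side","s8");dc=snap("scene","sc8")
for k in (-.03,-.02,-.01,0,.01,.022):
    print(k,[w2f(d,p+R@np.array([x,k,0])).round(1).tolist() for x in(-.011,.011)],[w2p(dc,p+R@np.array([x,k,0])).round(1).tolist() for x in (-.011,.011)],[w2p(ds,p+R@np.array([x,k,0])).round(1).tolist() for x in (-.011,.011)])
a=cv2.resize(dc["color"][60:110,350:400],None,fx=11,fy=11,interpolation=cv2.INTER_CUBIC);b=cv2.resize(ds["color"][125:175,230:280],None,fx=11,fy=11,interpolation=cv2.INTER_CUBIC)
cv2.imwrite("pics/a8.png",np.clip(a.astype(float)*2.5,0,255).astype(np.uint8));cv2.imwrite("pics/b8.png",np.clip(b.astype(float)*2.5,0,255).astype(np.uint8))
E
```

```text
t 5.4 p [0.5065, 0.4217, 0.1911] zang 3.6 ydir [-0.0, -0.0, -1.0] w -0.0004 F [0.3, -0.2, 0.2] j [-17.0, 33.0, -40.0, 74.0, 20.0, 81.0, -52.0]
-0.03 [[315.5, 316.1], [315.4, 366.3]] [[378.1, 75.7], [374.4, 81.4]] [[257.4, 147.1], [259.0, 149.9]]
-0.02 [[315.4, 303.8], [315.4, 352.1]] [[377.6, 79.2], [373.9, 85.0]] [[257.6, 150.2], [259.2, 153.0]]
-0.01 [[315.4, 293.0], [315.4, 339.4]] [[377.1, 82.7], [373.5, 88.5]] [[257.9, 153.3], [259.5, 156.1]]
0 [[315.3, 283.4], [315.3, 327.9]] [[376.6, 86.2], [373.0, 91.9]] [[258.1, 156.3], [259.7, 159.1]]
0.01 [[315.3, 274.9], [315.3, 317.6]] [[376.2, 89.6], [372.6, 95.3]] [[258.3, 159.3], [260.0, 162.2]]
0.022 [[315.3, 265.8], [315.3, 306.5]] [[375.6, 93.6], [372.1, 99.3]] [[258.6, 162.8], [260.3, 165.8]]
```

View pics/a8.png

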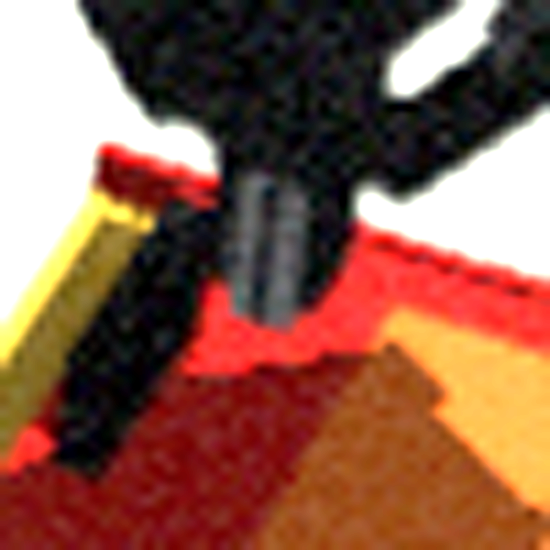

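View pics/b8.png

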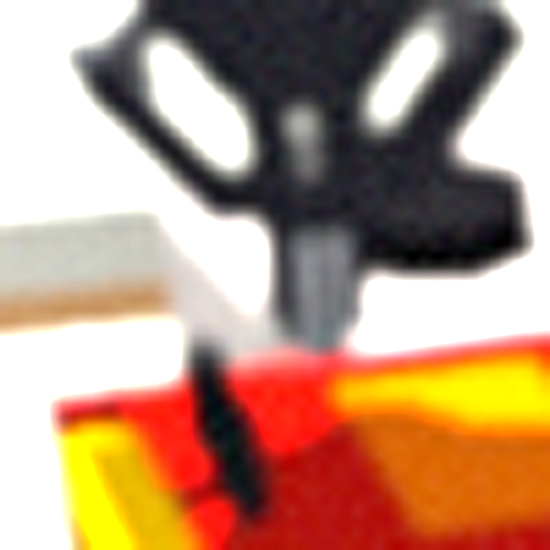

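In all three cameras the fingertips show about 7 mm behind the reported TCP, not 22 mm ahead of it. So the fingers closed just above the ridge, and grasp heights need the TCP about 29 mm lower than documented. I'll go up, back over the ridge, and down to TCP z≈0.162.

```bash
python3 -m creep '[{"hand":0.05,"tx":0,"ty":-0.04,"tz":0,"wx":0,"wy":0,"wz":0},{"hand":0.05,"tx":0,"ty":-0.04,"tz":-0.015,"wx":0,"wy":0,"wz":0},{"hand":0.05,"tx":0,"ty":-0.04,"tz":-0.03,"wx":0,"wy":0,"wz":0},{"hand":0.05,"tx":0,"ty":-0.03,"tz":-0.03,"wx":0,"wy":0,"wz":0},{"hand":0.05,"tx":0,"ty":-0.015,"tz":-0.03,"wx":0,"wy":0,"wz":0},{"hand":0.05,"tx":0,"ty":0.0,"tz":-0.03,"wx":0,"wy":0,"wz":0},{"hand":0.05,"tx":0,"ty":0.01,"tz":-0.03,"wx":0,"wy":0,"wz":0},{"hand":0.05,"tx":0,"ty":0.018,"tz":-0.03,"wx":0,"wy":0,"wz":0},{"hand":0.05,"tx":0,"ty":0.023,"tz":-0.03,"wx":0,"wy":0,"wz":0},{"hand":0.05,"tx":0,"ty":0.026,"tz":-0.03,"wx":0,"wy":0,"wz":0},{"hand":0.0,"tx":0,"ty":0.026,"tz":-0.03,"wx":0,"wy":0,"wz":0},{"hand":0.0,"tx":0,"ty":0.026,"tz":-0.03,"wx":0,"wy":0,"wz":0},{"hand":0.0,"tx":0,"ty":0.026,"tz":-0.03,"wx":0,"wy":0,"wz":0},{"hand":0.0,"tx":0,"ty":0.026,"tz":-0.03,"wx":0,"wy":0,"wz":0},{"hand":0.0,"tx":0,"ty":0.026,"tz":-0.03,"wx":0,"wy":0,"wz":0}]' 40; python3 - <<'E'
from h import *
goals([(.588,.4267,.163,3.8)])
E
```

```text
t: 7.42
tool_pos: [0.4768, 0.4199, 0.1657]
orientation: [[0.062, 0.001, 0.998], [-0.998, 0.0, 0.062], [-0.0, -1.0, 0.001]]
ft_force: [-0.4, -0.1, 3.4]
gripper_width: 0.0111
t 7.42 p [0.4768, 0.4199, 0.1657] zang 3.6 ydir [0.001, 0.0, -1.0] w 0.0111 F [-0.4, -0.1, 3.4] j [-17.0, 31.0, -40.0, 80.0, 20.0, 76.0, -54.0]
-> (0.588, 0.4267, 0.163, 4) "tx":0.0002,"ty":0.0028,"tz":0.1114,"wx":-0.0,"wy":-0.2,"wz":-0.0 rows>=2
```

The ridge is gripped at 11 mm. I'll slide the lid back 100 mm.

```bash
python3 -m creep '[{"hand":0.0,"tx":0,"ty":0,"tz":0.015,"wx":0,"wy":0,"wz":0},{"hand":0.0,"tx":0,"ty":0,"tz":0.035,"wx":0,"wy":0,"wz":0},{"hand":0.0,"tx":0,"ty":0,"tz":0.055,"wx":0,"wy":0,"wz":0},{"hand":0.0,"tx":0,"ty":0,"tz":0.075,"wx":0,"wy":0,"wz":0},{"hand":0.0,"tx":0,"ty":0,"tz":0.092,"wx":0,"wy":0,"wz":0},{"hand":0.0,"tx":0,"ty":0,"tz":0.104,"wx":0,"wy":0,"wz":0},{"hand":0.0,"tx":0,"ty":0,"tz":0.104,"wx":0,"wy":0,"wz":0},{"hand":0.0,"tx":0,"ty":0,"tz":0.104,"wx":0,"wy":0,"wz":0},{"hand":0.05,"tx":0,"ty":0,"tz":0.104,"wx":0,"wy":0,"wz":0},{"hand":0.05,"tx":0,"ty":0,"tz":0.104,"wx":0,"wy":0,"wz":0},{"hand":0.05,"tx":0,"ty":-0.03,"tz":0.104,"wx":0,"wy":0,"wz":0},{"hand":0.05,"tx":0,"ty":-0.08,"tz":0.104,"wx":0,"wy":0,"wz":0},{"hand":0.05,"tx":0,"ty":-0.14,"tz":0.104,"wx":0,"wy":0,"wz":0},{"hand":0.05,"tx":0,"ty":-0.14,"tz":0.104,"wx":0,"wy":0,"wz":0}]'; python3 - <<'E'
from h import *
snap("wrist","w9")
goals([(.51,.037,.3,17-90),(.51,.037,.3,107)])
E
```

```text
t: 9.18
tool_pos: [0.5815, 0.4272, 0.3124]
orientation: [[0.061, 0.008, 0.998], [-0.998, 0.006, 0.061], [-0.006, -1.0, 0.008]]
ft_force: [-0.3, -0.1, 0.5]
gripper_width: 0.0498
t 9.22 p [0.5811, 0.4267, 0.3089] zang 3.5 ydir [0.005, 0.003, -1.0] w 0.0504 F [0.4, 1.1, -0.6] j [-22.0, 39.0, -38.0, 48.0, 23.0, 98.0, -46.0]
-> (0.51, 0.037, 0.3, -73) "tx":0.3847,"ty":0.0074,"tz":-0.0949,"wx":-0.1,"wy":76.5,"wz":-0.3 rows>=8
-> (0.51, 0.037, 0.3, 107) "tx":0.3847,"ty":0.0074,"tz":-0.0949,"wx":-0.3,"wy":-103.5,"wz":0.1 rows>=10
```

View pics/w9.png

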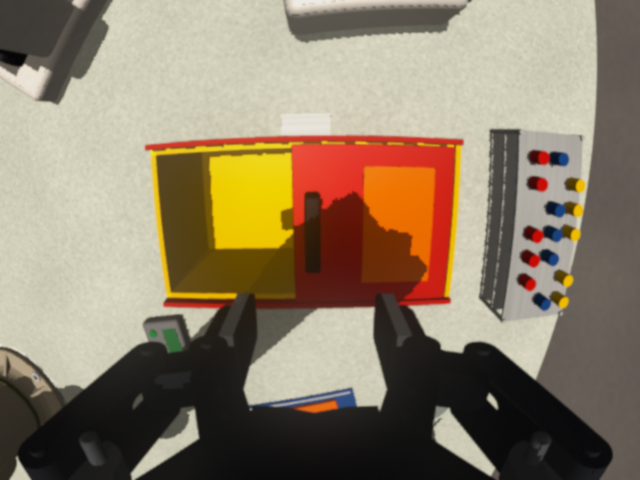

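The lid is open: the opening shows at columns 155–293 and the ridge at column 312. Next, the first tube: I'll move over cap0 with the jaws across the row.

```bash
python3 -m creep '[{"hand":0.05,"tx":0.05,"ty":0.0,"tz":-0.012,"wx":0,"wy":9,"wz":0},{"hand":0.05,"tx":0.1,"ty":0.0,"tz":-0.025,"wx":0,"wy":18,"wz":0},{"hand":0.05,"tx":0.15,"ty":0.0,"tz":-0.037,"wx":0,"wy":28,"wz":0},{"hand":0.05,"tx":0.2,"ty":0.0,"tz":-0.05,"wx":0,"wy":38,"wz":0},{"hand":0.05,"tx":0.25,"ty":0.0,"tz":-0.06,"wx":0,"wy":48,"wz":0},{"hand":0.05,"tx":0.3,"ty":0.02,"tz":-0.075,"wx":0,"wy":58,"wz":0},{"hand":0.05,"tx":0.35,"ty":0.05,"tz":-0.09,"wx":0,"wy":68,"wz":0},{"hand":0.05,"tx":0.385,"ty":0.09,"tz":-0.095,"wx":0,"wy":76.5,"wz":-0.3},{"hand":0.05,"tx":0.385,"ty":0.09,"tz":-0.095,"wx":0,"wy":76.5,"wz":-0.3},{"hand":0.05,"tx":0.385,"ty":0.09,"tz":-0.095,"wx":0,"wy":76.5,"wz":-0.3}]'; python3 - <<'E'
from h import *
snap("wrist","w10")
goals([(.5105,.0364,.095,17.3-90)])
E
```

```text
t: 10.48
tool_pos: [0.5099, 0.0373, 0.217]
orientation: [[-0.956, 0.001, 0.294], [-0.294, -0.001, -0.956], [-0.0, -1.0, 0.001]]
ft_force: [-0.2, 0.3, -0.1]
gripper_width: 0.05
t 10.53 p [0.5104, 0.038, 0.2177] zang -72.8 ydir [0.002, -0.0, -1.0] w 0.0502 F [0.2, 0.1, 0.1] j [13.0, 10.0, -24.0, 96.0, 4.0, 75.0, -84.0]
-> (0.5105, 0.0364, 0.095, -73) "tx":0.0006,"ty":0.1227,"tz":0.0015,"wx":-0.1,"wy":-0.1,"wz":-0.1 rows>=2
```

View pics/w10.png

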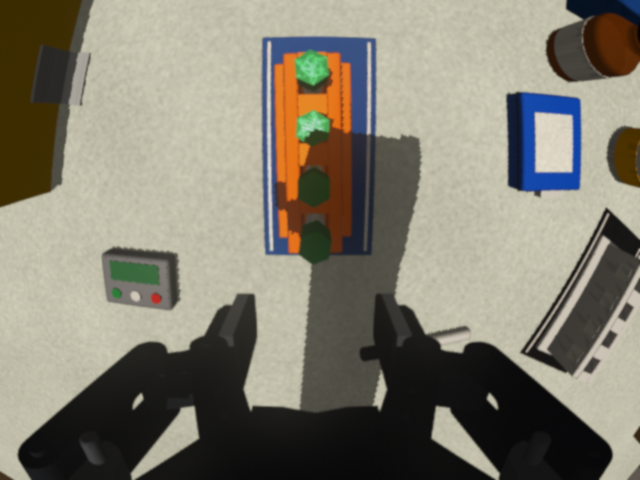

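```bash
python3 - <<'E'
from h import *
d=snap("wrist")
print(np.array([f2w(d,u,v,.136)[:2] for u,v in [(315,243),(314,186),(313,126),(312,68)]]).round(4).tolist())
E
```

```text
[[0.5144, 0.0396], [0.5494, 0.051], [0.5848, 0.0625], [0.6193, 0.0738]]
```

```bash
python3 -m creep '[{"hand":0.05,"tx":-0.002,"ty":0.04,"tz":0,"wx":0,"wy":0,"wz":0},{"hand":0.05,"tx":-0.002,"ty":0.08,"tz":0,"wx":0,"wy":0,"wz":0},{"hand":0.05,"tx":-0.002,"ty":0.11,"tz":0,"wx":0,"wy":0,"wz":0},{"hand":0.05,"tx":-0.002,"ty":0.122,"tz":0,"wx":0,"wy":0,"wz":0},{"hand":0.05,"tx":-0.002,"ty":0.122,"tz":0,"wx":0,"wy":0,"wz":0},{"hand":0.0,"tx":-0.002,"ty":0.122,"tz":0,"wx":0,"wy":0,"wz":0},{"hand":0.0,"tx":-0.002,"ty":0.122,"tz":0,"wx":0,"wy":0,"wz":0},{"hand":0.0,"tx":-0.002,"ty":0.122,"tz":0,"wx":0,"wy":0,"wz":0},{"hand":0.0,"tx":-0.002,"ty":0.122,"tz":0,"wx":0,"wy":0,"wz":0},{"hand":0.0,"tx":-0.002,"ty":0.122,"tz":0,"wx":0,"wy":0,"wz":0}]' 40; python3 - <<'E'
from h import *
goals([(.48,.45,.32,17.3-90)])
E
```

```text
t: 11.82
tool_pos: [0.5139, 0.0392, 0.0973]
orientation: [[-0.955, 0.005, 0.295], [-0.295, -0.0, -0.955], [-0.005, -1.0, 0.002]]
ft_force: [0.1, 1.4, 7.6]
gripper_width: 0.0198
t 11.82 p [0.5139, 0.0392, 0.0973] zang -72.8 ydir [0.005, -0.0, -1.0] w 0.0198 F [0.1, 1.4, 7.6] j [12.0, 16.0, -24.0, 105.0, 7.0, 60.0, -87.0]
-> (0.48, 0.45, 0.32, -73) "tx":-0.0901,"ty":-0.2229,"tz":-0.4021,"wx":-0.1,"wy":-0.1,"wz":-0.3 rows>=8
```

The cap is gripped at 19.8 mm on its flats. Lift straight up first, then check.

```bash
python3 -m creep '[{"hand":0.0,"tx":0,"ty":-0.03,"tz":0,"wx":0,"wy":0,"wz":0},{"hand":0.0,"tx":0,"ty":-0.08,"tz":0,"wx":0,"wy":0,"wz":0},{"hand":0.0,"tx":0,"ty":-0.13,"tz":0,"wx":0,"wy":0,"wz":0},{"hand":0.0,"tx":0,"ty":-0.18,"tz":0,"wx":0,"wy":0,"wz":0},{"hand":0.0,"tx":0,"ty":-0.222,"tz":0,"wx":0,"wy":0,"wz":0},{"hand":0.0,"tx":0,"ty":-0.222,"tz":0,"wx":0,"wy":0,"wz":0}]'; python3 - <<'E'
from h import *
snap("wrist","w11")
goals([(.485,.42,.32,17.3-90),(.485,.42,.17,17.3-90)])
E
```

```text
t: 12.58
tool_pos: [0.5141, 0.0395, 0.3232]
orientation: [[-0.955, 0.012, 0.295], [-0.296, 0.0, -0.955], [-0.012, -1.0, 0.004]]
ft_force: [0.0, 0.2, -0.9]
gripper_width: 0.0199
t 12.62 p [0.5133, 0.0393, 0.3208] zang -72.8 ydir [0.009, -0.0, -1.0] w 0.0201 F [-0.7, -0.8, -0.6] j [13.0, 8.0, -24.0, 85.0, 3.0, 87.0, -83.0]
-> (0.485, 0.42, 0.32, -73) "tx":-0.0854,"ty":0.0005,"tz":-0.3721,"wx":-0.2,"wy":-0.1,"wz":-0.5 rows>=7
-> (0.485, 0.42, 0.17, -73) "tx":-0.0842,"ty":0.1505,"tz":-0.3725,"wx":-0.2,"wy":-0.1,"wz":-0.5 rows>=7
```

View pics/w11.png

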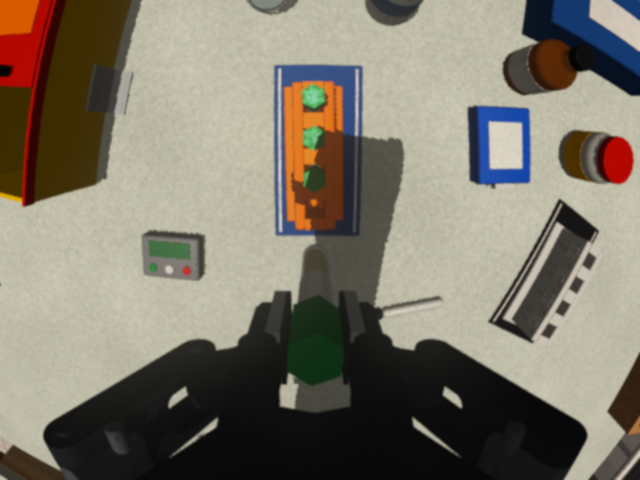

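The tube hangs upright from the jaws, with its cap at (317,340) and three caps left in the holder. Next I'll carry it over the bin.

```bash
python3 - <<'E'
from h import *
goals([(.485,.42,.32,17.3-90),(.485,.42,.17,17.3-90)])
E
python3 -m creep '[{"hand":0.0,"tx":-0.01,"ty":0,"tz":-0.045,"wx":0,"wy":0,"wz":0},{"hand":0.0,"tx":-0.02,"ty":0,"tz":-0.1,"wx":0,"wy":0,"wz":0},{"hand":0.0,"tx":-0.035,"ty":0,"tz":-0.155,"wx":0,"wy":0,"wz":-0.5},{"hand":0.0,"tx":-0.047,"ty":0,"tz":-0.21,"wx":0,"wy":0,"wz":-0.5},{"hand":0.0,"tx":-0.06,"ty":0,"tz":-0.265,"wx":0,"wy":0,"wz":-0.5},{"hand":0.0,"tx":-0.072,"ty":0,"tz":-0.32,"wx":0,"wy":0,"wz":-0.5},{"hand":0.0,"tx":-0.085,"ty":0,"tz":-0.36,"wx":0,"wy":0,"wz":-0.5},{"hand":0.0,"tx":-0.085,"ty":0,"tz":-0.372,"wx":0,"wy":0,"wz":-0.5},{"hand":0.0,"tx":-0.085,"ty":0,"tz":-0.372,"wx":0,"wy":0,"wz":-0.5}]'; python3 - <<'E'
from h import *
snap("wrist","w12")
goals([(.485,.42,.17,17.3-90)])
E
```

```text
t 12.62 p [0.5133, 0.0393, 0.3208] zang -72.8 ydir [0.009, -0.0, -1.0] w 0.0201 F [-0.7, -0.8, -0.6] j [13.0, 8.0, -24.0, 85.0, 3.0, 87.0, -83.0]
-> (0.485, 0.42, 0.32, -73) "tx":-0.0854,"ty":0.0005,"tz":-0.3721,"wx":-0.2,"wy":-0.1,"wz":-0.5 rows>=7
-> (0.485, 0.42, 0.17, -73) "tx":-0.0842,"ty":0.1505,"tz":-0.3725,"wx":-0.2,"wy":-0.1,"wz":-0.5 rows>=7
t: 13.75
tool_pos: [0.4839, 0.4201, 0.3192]
orientation: [[-0.955, -0.002, 0.297], [-0.297, -0.004, -0.955], [0.003, -1.0, 0.003]]
ft_force: [0.7, -0.7, 0.1]
gripper_width: 0.0201
t 13.8 p [0.4848, 0.4189, 0.3197] zang -72.8 ydir [-0.0, -0.004, -1.0] w 0.0199 F [0.1, 0.2, -0.4] j [-22.0, 27.0, -35.0, 64.0, 15.0, 94.0, -126.0]
-> (0.485, 0.42, 0.17, -73) "tx":-0.0008,"ty":0.1497,"tz":-0.0016,"wx":-0.2,"wy":-0.1,"wz":0.1 rows>=3
```

View pics/w12.png

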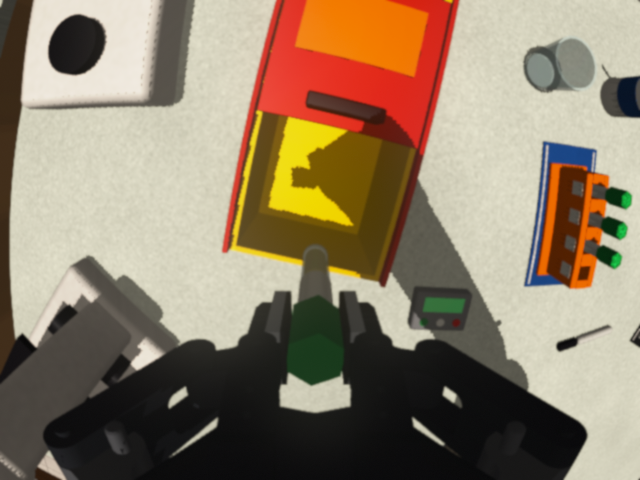

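```bash
python3 - <<'E'
from h import *
d=snap("wrist")
print(w2f(d,(.485,.419,.162)),w2f(d,(.485,.419,.235)),[f2w(d,u,v,.162)[:2].round(3) for u,v in [(228,248),(382,282),(262,112),(413,148)]])
E
python3 -m creep '[{"hand":0.0,"tx":-0.008,"ty":0.02,"tz":0,"wx":0,"wy":0,"wz":0},{"hand":0.0,"tx":-0.016,"ty":0.06,"tz":0,"wx":0,"wy":0,"wz":0},{"hand":0.0,"tx":-0.016,"ty":0.1,"tz":0,"wx":0,"wy":0,"wz":0},{"hand":0.0,"tx":-0.016,"ty":0.135,"tz":0,"wx":0,"wy":0,"wz":0},{"hand":0.0,"tx":-0.016,"ty":0.15,"tz":0,"wx":0,"wy":0,"wz":0},{"hand":0.0,"tx":-0.016,"ty":0.15,"tz":0,"wx":0,"wy":0,"wz":0},{"hand":0.05,"tx":-0.016,"ty":0.15,"tz":0,"wx":0,"wy":0,"wz":0},{"hand":0.05,"tx":-0.016,"ty":0.15,"tz":0,"wx":0,"wy":0,"wz":0},{"hand":0.05,"tx":-0.016,"ty":0.15,"tz":0,"wx":0,"wy":0,"wz":0},{"hand":0.05,"tx":-0.016,"ty":0.1,"tz":0,"wx":0,"wy":0,"wz":0},{"hand":0.05,"tx":-0.016,"ty":0.04,"tz":0,"wx":0,"wy":0,"wz":0},{"hand":0.05,"tx":0.04,"ty":0.0,"tz":0,"wx":0,"wy":0,"wz":0},{"hand":0.05,"tx":0.05,"ty":0.0,"tz":0,"wx":0,"wy":0,"wz":0},{"hand":0.05,"tx":0.05,"ty":0.0,"tz":0,"wx":0,"wy":0,"wz":0}]'; python3 - <<'E'
from h import *
snap("wrist","w13")
goals([(.547,.0495,.22,17.3-90)])
E
```

```text
[314.65900292 221.26065306] [315.0486804  247.12895523] [array([0.44 , 0.485]), array([0.449, 0.345]), array([0.56 , 0.487]), array([0.57 , 0.359])]
t: 15.6
tool_pos: [0.437, 0.4036, 0.3211]
orientation: [[-0.956, 0.002, 0.295], [-0.295, -0.004, -0.956], [-0.001, -1.0, 0.004]]
ft_force: [0.6, -0.6, -0.8]
gripper_width: 0.0506
t 15.65 p [0.4379, 0.403, 0.3197] zang -72.9 ydir [0.001, -0.005, -1.0] w 0.0499 F [-0.3, -0.6, 1.0] j [-20.0, 21.0, -37.0, 72.0, 13.0, 91.0, -127.0]
-> (0.547, 0.0495, 0.22, -73) "tx":-0.0006,"ty":0.1016,"tz":0.3694,"wx":-0.3,"wy":-0.2,"wz":0.0 rows>=7
```

View pics/w13.png

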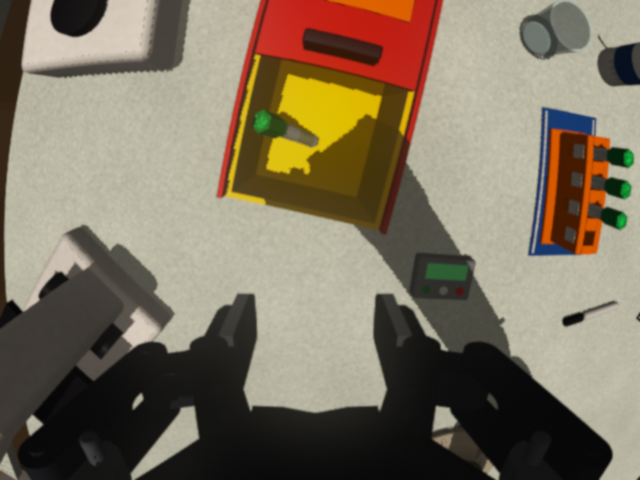

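Tube 1 leans inside the bin, with its cap at (263,122). Going for the second tube.

```bash
python3 -m creep '[{"hand":0.05,"tx":0,"ty":0.0,"tz":0.045,"wx":0,"wy":0,"wz":0},{"hand":0.05,"tx":0,"ty":0.0,"tz":0.1,"wx":0,"wy":0,"wz":0},{"hand":0.05,"tx":0,"ty":0.0,"tz":0.155,"wx":0,"wy":0,"wz":0},{"hand":0.05,"tx":0,"ty":0.02,"tz":0.21,"wx":0,"wy":0,"wz":0},{"hand":0.05,"tx":0,"ty":0.04,"tz":0.265,"wx":0,"wy":0,"wz":0},{"hand":0.05,"tx":0,"ty":0.06,"tz":0.32,"wx":0,"wy":0,"wz":0},{"hand":0.05,"tx":0,"ty":0.08,"tz":0.36,"wx":0,"wy":0,"wz":0},{"hand":0.05,"tx":0,"ty":0.1,"tz":0.369,"wx":0,"wy":0,"wz":0},{"hand":0.05,"tx":0,"ty":0.1,"tz":0.369,"wx":0,"wy":0,"wz":0}]'; python3 - <<'E'
from h import *
d=snap("wrist","w14")
hsv=cv2.cvtColor(d["color"],cv2.COLOR_BGR2HSV);m=cv2.inRange(hsv,(50,90,20),(80,255,255))
n,_,st,ce=cv2.connectedComponentsWithStats(m)
for i in range(1,n):
    if st[i,4]>150: print(ce[i].round(0),st[i,4],f2w(d,*ce[i],.133)[:2].round(4))
goals([(.5485,.0505,.095,17.3-90)])
E
```

```text
t: 16.77
tool_pos: [0.5456, 0.0474, 0.2183]
orientation: [[-0.957, -0.005, 0.29], [-0.29, -0.006, -0.957], [0.007, -1.0, 0.004]]
ft_force: [0.0, 0.0, 0.4]
gripper_width: 0.0501
[309. 122.] 495 [0.6211 0.0744]
[139. 303.] 714 [0.4649 0.1611]
t 16.82 p [0.546, 0.049, 0.2199] zang -73.0 ydir [-0.003, -0.005, -1.0] w 0.0499 F [0.2, 0.4, 0.8] j [13.0, 15.0, -26.0, 90.0, 7.0, 77.0, -87.0]
-> (0.5485, 0.0505, 0.095, -73) "tx":-0.0033,"ty":0.1249,"tz":-0.0012,"wx":-0.2,"wy":-0.3,"wz":0.2 rows>=2
```

View pics/w14.png

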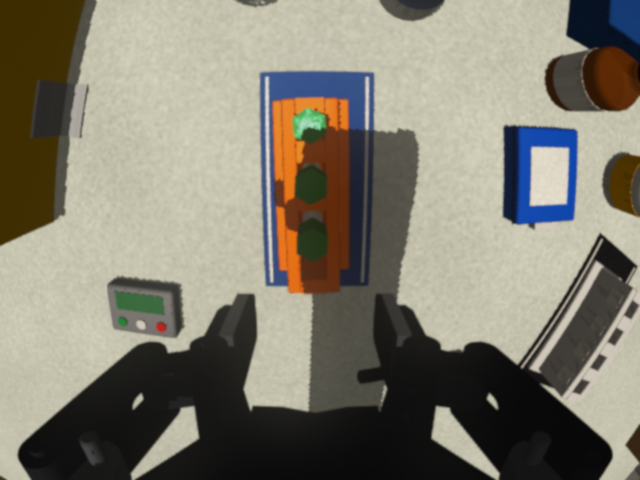

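Holder unchanged, with cap1 at (313,240) centred between the fingers. I'll grip and lift.

```bash
python3 -m creep '[{"hand":0.05,"tx":-0.003,"ty":0.04,"tz":-0.001,"wx":0,"wy":0,"wz":0},{"hand":0.05,"tx":-0.003,"ty":0.08,"tz":-0.001,"wx":0,"wy":0,"wz":0},{"hand":0.05,"tx":-0.003,"ty":0.11,"tz":-0.001,"wx":0,"wy":0,"wz":0},{"hand":0.05,"tx":-0.003,"ty":0.124,"tz":-0.001,"wx":0,"wy":0,"wz":0},{"hand":0.05,"tx":-0.003,"ty":0.124,"tz":-0.001,"wx":0,"wy":0,"wz":0},{"hand":0.0,"tx":-0.003,"ty":0.124,"tz":-0.001,"wx":0,"wy":0,"wz":0},{"hand":0.0,"tx":-0.003,"ty":0.124,"tz":-0.001,"wx":0,"wy":0,"wz":0},{"hand":0.0,"tx":-0.003,"ty":0.124,"tz":-0.001,"wx":0,"wy":0,"wz":0},{"hand":0.0,"tx":-0.003,"ty":0.124,"tz":-0.001,"wx":0,"wy":0,"wz":0},{"hand":0.0,"tx":-0.003,"ty":0.124,"tz":-0.001,"wx":0,"wy":0,"wz":0},{"hand":0.0,"tx":-0.003,"ty":0.09,"tz":-0.001,"wx":0,"wy":0,"wz":0},{"hand":0.0,"tx":-0.003,"ty":0.04,"tz":-0.001,"wx":0,"wy":0,"wz":0},{"hand":0.0,"tx":-0.003,"ty":-0.01,"tz":-0.001,"wx":0,"wy":0,"wz":0},{"hand":0.0,"tx":-0.003,"ty":-0.06,"tz":-0.001,"wx":0,"wy":0,"wz":0},{"hand":0.0,"tx":-0.003,"ty":-0.1,"tz":-0.001,"wx":0,"wy":0,"wz":0},{"hand":0.0,"tx":-0.003,"ty":-0.1,"tz":-0.001,"wx":0,"wy":0,"wz":0}]' 40; python3 - <<'E'
from h import *
goals([(.50,.405,.32,17.3-90),(.50,.405,.17,17.3-90)])
E
```

```text
t: 18.82
tool_pos: [0.5501, 0.0518, 0.3237]
orientation: [[-0.956, 0.004, 0.292], [-0.292, -0.004, -0.956], [-0.002, -1.0, 0.005]]
ft_force: [0.1, 0.5, -0.7]
gripper_width: 0.0194
t 18.82 p [0.5501, 0.0518, 0.3237] zang -73.0 ydir [0.004, -0.004, -1.0] w 0.0194 F [0.1, 0.5, -0.7] j [12.0, 13.0, -26.0, 79.0, 6.0, 89.0, -86.0]
-> (0.5, 0.405, 0.32, -73) "tx":-0.0553,"ty":0.0020,"tz":-0.3524,"wx":-0.3,"wy":-0.3,"wz":-0.1 rows>=6
-> (0.5, 0.405, 0.17, -73) "tx":-0.0549,"ty":0.1520,"tz":-0.3532,"wx":-0.3,"wy":-0.3,"wz":-0.1 rows>=7
```

```bash
python3 -m creep '[{"hand":0.0,"tx":-0.01,"ty":0,"tz":-0.05,"wx":0,"wy":0,"wz":0},{"hand":0.0,"tx":-0.02,"ty":0,"tz":-0.105,"wx":0,"wy":0,"wz":0},{"hand":0.0,"tx":-0.03,"ty":0,"tz":-0.16,"wx":0,"wy":0,"wz":0},{"hand":0.0,"tx":-0.04,"ty":0,"tz":-0.215,"wx":0,"wy":0,"wz":0},{"hand":0.0,"tx":-0.05,"ty":0,"tz":-0.27,"wx":0,"wy":0,"wz":0},{"hand":0.0,"tx":-0.055,"ty":0,"tz":-0.32,"wx":0,"wy":0,"wz":0},{"hand":0.0,"tx":-0.055,"ty":0,"tz":-0.352,"wx":0,"wy":0,"wz":0},{"hand":0.0,"tx":-0.055,"ty":0,"tz":-0.352,"wx":0,"wy":0,"wz":0}]'; python3 - <<'E'
from h import *
snap("wrist","w15")
goals([(.50,.405,.17,17.3-90)])
E
```

```text
t: 19.82
tool_pos: [0.4972, 0.4074, 0.32]
orientation: [[-0.955, 0.0, 0.298], [-0.298, -0.005, -0.955], [0.001, -1.0, 0.005]]
ft_force: [-0.3, -1.1, 1.2]
gripper_width: 0.0193
t 19.88 p [0.4988, 0.4054, 0.3204] zang -72.8 ydir [0.002, -0.006, -1.0] w 0.0192 F [0.9, -0.9, 0.3] j [-21.0, 27.0, -35.0, 63.0, 15.0, 94.0, -124.0]
-> (0.5, 0.405, 0.17, -73) "tx":-0.0010,"ty":0.1504,"tz":-0.0002,"wx":-0.3,"wy":-0.1,"wz":0.0 rows>=3
```

View pics/w15.png

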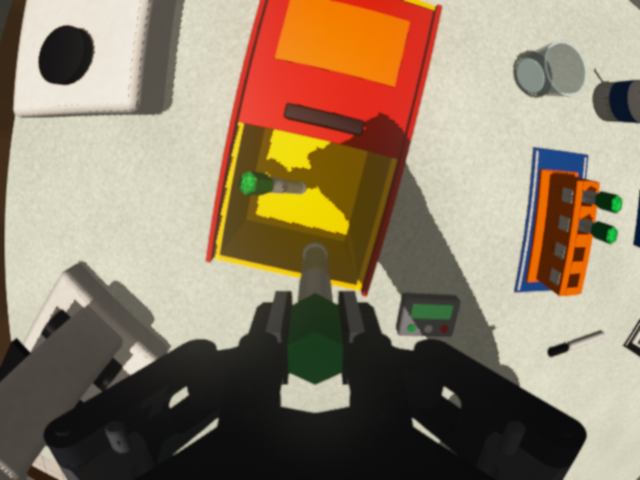

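```bash
python3 -m creep '[{"hand":0.0,"tx":0,"ty":0.04,"tz":0,"wx":0,"wy":0,"wz":0},{"hand":0.0,"tx":0,"ty":0.09,"tz":0,"wx":0,"wy":0,"wz":0},{"hand":0.0,"tx":0,"ty":0.135,"tz":0,"wx":0,"wy":0,"wz":0},{"hand":0.0,"tx":0,"ty":0.15,"tz":0,"wx":0,"wy":0,"wz":0},{"hand":0.0,"tx":0,"ty":0.15,"tz":0,"wx":0,"wy":0,"wz":0},{"hand":0.05,"tx":0,"ty":0.15,"tz":0,"wx":0,"wy":0,"wz":0},{"hand":0.05,"tx":0,"ty":0.15,"tz":0,"wx":0,"wy":0,"wz":0},{"hand":0.05,"tx":0,"ty":0.15,"tz":0,"wx":0,"wy":0,"wz":0},{"hand":0.05,"tx":0,"ty":0.1,"tz":0,"wx":0,"wy":0,"wz":0},{"hand":0.05,"tx":0,"ty":0.05,"tz":0,"wx":0,"wy":0,"wz":0},{"hand":0.05,"tx":0,"ty":0.0,"tz":0.02,"wx":0,"wy":0,"wz":0},{"hand":0.05,"tx":0.005,"ty":0.0,"tz":0.07,"wx":0,"wy":0,"wz":0},{"hand":0.05,"tx":0.008,"ty":0.0,"tz":0.125,"wx":0,"wy":0,"wz":0},{"hand":0.05,"tx":0.01,"ty":0.02,"tz":0.18,"wx":0,"wy":0,"wz":0},{"hand":0.05,"tx":0.012,"ty":0.04,"tz":0.235,"wx":0,"wy":0,"wz":0},{"hand":0.05,"tx":0.015,"ty":0.06,"tz":0.29,"wx":0,"wy":0,"wz":0},{"hand":0.05,"tx":0.02,"ty":0.08,"tz":0.335,"wx":0,"wy":0,"wz":0},{"hand":0.05,"tx":0.021,"ty":0.1,"tz":0.354,"wx":0,"wy":0,"wz":0},{"hand":0.05,"tx":0.021,"ty":0.1,"tz":0.354,"wx":0,"wy":0,"wz":0}]' 40; python3 - <<'E'
from h import *
d=snap("wrist","w16");dc=snap("scene")
cv2.imwrite("pics/sc16.png",cv2.resize(dc["color"][60:320,250:450],None,fx=2.3,fy=2.3))
goals([(.5845,.0615,.095,17.3-90)])
E
```

```text
t: 22.25
tool_pos: [0.5828, 0.0581, 0.2212]
orientation: [[-0.957, -0.001, 0.292], [-0.292, -0.007, -0.957], [0.003, -1.0, 0.006]]
ft_force: [-0.5, -0.1, 0.3]
gripper_width: 0.0499
t 22.35 p [0.5833, 0.0619, 0.2234] zang -72.8 ydir [0.002, -0.005, -1.0] w 0.05 F [0.2, 0.0, 0.8] j [12.0, 20.0, -28.0, 84.0, 9.0, 78.0, -89.0]
-> (0.5845, 0.0615, 0.095, -73) "tx":-0.0009,"ty":0.1284,"tz":0.0001,"wx":-0.3,"wy":-0.1,"wz":-0.1 rows>=3
```

View pics/w16.png

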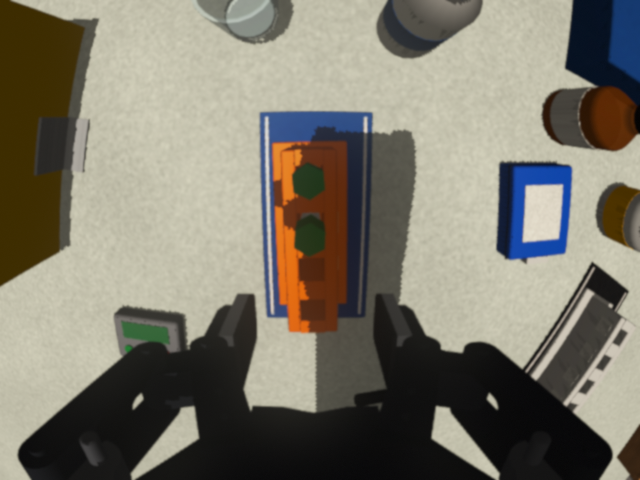

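View pics/sc16.png

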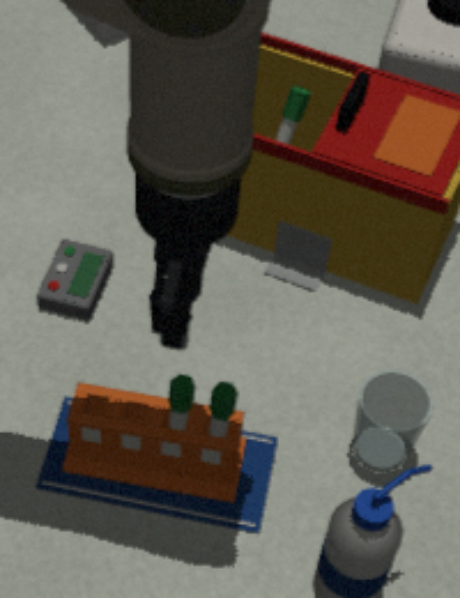

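Two tubes are left. Cap2 at (311,236) is nearly centred.

```bash
python3 -m creep '[{"hand":0.05,"tx":-0.002,"ty":0.04,"tz":-0.002,"wx":0,"wy":0,"wz":0},{"hand":0.05,"tx":-0.002,"ty":0.08,"tz":-0.002,"wx":0,"wy":0,"wz":0},{"hand":0.05,"tx":-0.002,"ty":0.11,"tz":-0.002,"wx":0,"wy":0,"wz":0},{"hand":0.05,"tx":-0.002,"ty":0.128,"tz":-0.002,"wx":0,"wy":0,"wz":0},{"hand":0.05,"tx":-0.002,"ty":0.128,"tz":-0.002,"wx":0,"wy":0,"wz":0},{"hand":0.0,"tx":-0.002,"ty":0.128,"tz":-0.002,"wx":0,"wy":0,"wz":0},{"hand":0.0,"tx":-0.002,"ty":0.128,"tz":-0.002,"wx":0,"wy":0,"wz":0},{"hand":0.0,"tx":-0.002,"ty":0.128,"tz":-0.002,"wx":0,"wy":0,"wz":0},{"hand":0.0,"tx":-0.002,"ty":0.128,"tz":-0.002,"wx":0,"wy":0,"wz":0},{"hand":0.0,"tx":-0.002,"ty":0.128,"tz":-0.002,"wx":0,"wy":0,"wz":0},{"hand":0.0,"tx":-0.002,"ty":0.09,"tz":-0.002,"wx":0,"wy":0,"wz":0},{"hand":0.0,"tx":-0.002,"ty":0.04,"tz":-0.002,"wx":0,"wy":0,"wz":0},{"hand":0.0,"tx":-0.002,"ty":-0.01,"tz":-0.002,"wx":0,"wy":0,"wz":0},{"hand":0.0,"tx":-0.002,"ty":-0.06,"tz":-0.002,"wx":0,"wy":0,"wz":0},{"hand":0.0,"tx":-0.002,"ty":-0.1,"tz":-0.002,"wx":0,"wy":0,"wz":0},{"hand":0.0,"tx":-0.002,"ty":-0.1,"tz":-0.002,"wx":0,"wy":0,"wz":0}]' 40; python3 - <<'E'
from h import *
goals([(.505,.415,.32,17.3-90)])
E
```

```text
t: 24.35
tool_pos: [0.5856, 0.0654, 0.3275]
orientation: [[-0.955, 0.009, 0.296], [-0.296, -0.004, -0.955], [-0.008, -1.0, 0.006]]
ft_force: [0.1, -0.9, -0.6]
gripper_width: 0.0194
t 24.35 p [0.5856, 0.0654, 0.3275] zang -72.8 ydir [0.009, -0.004, -1.0] w 0.0194 F [0.1, -0.9, -0.6] j [11.0, 18.0, -28.0, 73.0, 9.0, 91.0, -88.0]
-> (0.505, 0.415, 0.32, -73) "tx":-0.0265,"ty":0.0054,"tz":-0.3578,"wx":-0.4,"wy":-0.1,"wz":-0.4 rows>=6
```

```bash
python3 -m creep '[{"hand":0.0,"tx":-0.004,"ty":0,"tz":-0.05,"wx":0,"wy":0,"wz":0},{"hand":0.0,"tx":-0.008,"ty":0,"tz":-0.105,"wx":0,"wy":0,"wz":0},{"hand":0.0,"tx":-0.012,"ty":0,"tz":-0.16,"wx":0,"wy":0,"wz":0},{"hand":0.0,"tx":-0.016,"ty":0,"tz":-0.215,"wx":0,"wy":0,"wz":0},{"hand":0.0,"tx":-0.02,"ty":0,"tz":-0.27,"wx":0,"wy":0,"wz":0},{"hand":0.0,"tx":-0.026,"ty":0.005,"tz":-0.32,"wx":0,"wy":0,"wz":0},{"hand":0.0,"tx":-0.026,"ty":0.005,"tz":-0.357,"wx":0,"wy":0,"wz":0},{"hand":0.0,"tx":-0.026,"ty":0.005,"tz":-0.357,"wx":0,"wy":0,"wz":0}]'; python3 - <<'E'
from h import *
snap("wrist","w17")
goals([(.505,.415,.17,17.3-90),(.62,.0725,.22,17.3-90)])
E
```

```text
t: 25.35
tool_pos: [0.5016, 0.4175, 0.3183]
orientation: [[-0.953, 0.005, 0.303], [-0.303, -0.004, -0.953], [-0.004, -1.0, 0.006]]
ft_force: [0.3, -0.8, -0.6]
gripper_width: 0.0194
t 25.4 p [0.5033, 0.4153, 0.3187] zang -72.6 ydir [0.007, -0.005, -1.0] w 0.0198 F [-0.2, -0.1, -0.9] j [-21.0, 28.0, -35.0, 62.0, 16.0, 94.0, -125.0]
-> (0.505, 0.415, 0.17, -73) "tx":-0.0007,"ty":0.1487,"tz":-0.0002,"wx":-0.4,"wy":0.1,"wz":-0.3 rows>=3
-> (0.62, 0.0725, 0.22, -73) "tx":-0.0082,"ty":0.1012,"tz":0.3614,"wx":-0.4,"wy":0.1,"wz":-0.3 rows>=7
```

View pics/w17.png

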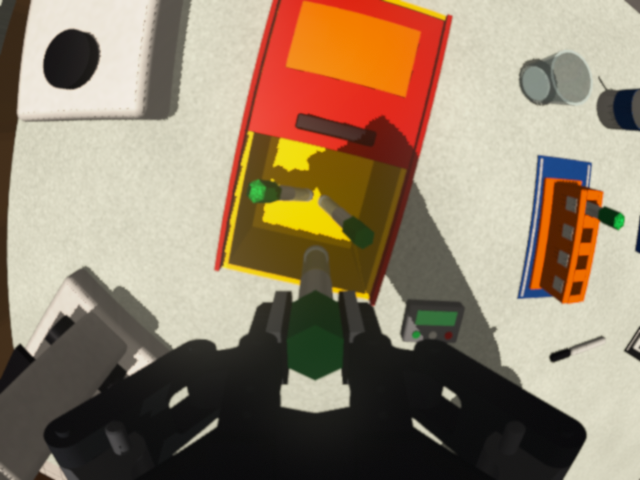

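Two tubes lean inside, with caps at (260,190) and (358,233). I'll release the third a bit farther back, x≈0.53, clear of those two.

```bash
python3 -m creep '[{"hand":0.0,"tx":-0.015,"ty":0.04,"tz":0,"wx":0,"wy":0,"wz":0},{"hand":0.0,"tx":-0.03,"ty":0.09,"tz":0,"wx":0,"wy":0,"wz":0},{"hand":0.0,"tx":-0.03,"ty":0.135,"tz":0,"wx":0,"wy":0,"wz":0},{"hand":0.0,"tx":-0.03,"ty":0.148,"tz":0,"wx":0,"wy":0,"wz":0},{"hand":0.0,"tx":-0.03,"ty":0.148,"tz":0,"wx":0,"wy":0,"wz":0},{"hand":0.05,"tx":-0.03,"ty":0.148,"tz":0,"wx":0,"wy":0,"wz":0},{"hand":0.05,"tx":-0.03,"ty":0.148,"tz":0,"wx":0,"wy":0,"wz":0},{"hand":0.05,"tx":-0.03,"ty":0.148,"tz":0,"wx":0,"wy":0,"wz":0},{"hand":0.05,"tx":-0.03,"ty":0.1,"tz":0,"wx":0,"wy":0,"wz":0},{"hand":0.05,"tx":-0.03,"ty":0.05,"tz":0,"wx":0,"wy":0,"wz":0},{"hand":0.05,"tx":-0.02,"ty":0.0,"tz":0.02,"wx":0,"wy":0,"wz":0},{"hand":0.05,"tx":-0.02,"ty":0.0,"tz":0.07,"wx":0,"wy":0,"wz":0},{"hand":0.05,"tx":-0.01,"ty":0.0,"tz":0.125,"wx":0,"wy":0,"wz":0},{"hand":0.05,"tx":-0.008,"ty":0.02,"tz":0.18,"wx":0,"wy":0,"wz":0},{"hand":0.05,"tx":-0.008,"ty":0.04,"tz":0.235,"wx":0,"wy":0,"wz":0},{"hand":0.05,"tx":-0.008,"ty":0.06,"tz":0.29,"wx":0,"wy":0,"wz":0},{"hand":0.05,"tx":-0.008,"ty":0.08,"tz":0.335,"wx":0,"wy":0,"wz":0},{"hand":0.05,"tx":-0.008,"ty":0.1,"tz":0.361,"wx":-0.4,"wy":0,"wz":-0.3},{"hand":0.05,"tx":-0.008,"ty":0.1,"tz":0.361,"wx":-0.4,"wy":0,"wz":-0.3}]' 40; python3 - <<'E'
from h import *
d=snap("wrist","w18")
goals([(.62,.0735,.095,17.3-90)])
E
```

```text
t: 27.78
tool_pos: [0.6197, 0.069, 0.2194]
orientation: [[-0.956, -0.003, 0.294], [-0.294, -0.002, -0.956], [0.003, -1.0, 0.001]]
ft_force: [0.4, 0.1, -0.2]
gripper_width: 0.0502
t 27.82 p [0.6196, 0.0718, 0.2209] zang -72.7 ydir [-0.001, 0.0, -1.0] w 0.0499 F [-0.6, 1.1, 0.8] j [11.0, 25.0, -29.0, 78.0, 12.0, 80.0, -91.0]
-> (0.62, 0.0735, 0.095, -73) "tx":-0.0010,"ty":0.1259,"tz":-0.0014,"wx":0.0,"wy":0.0,"wz":0.1 rows>=3
```

View pics/w18.png

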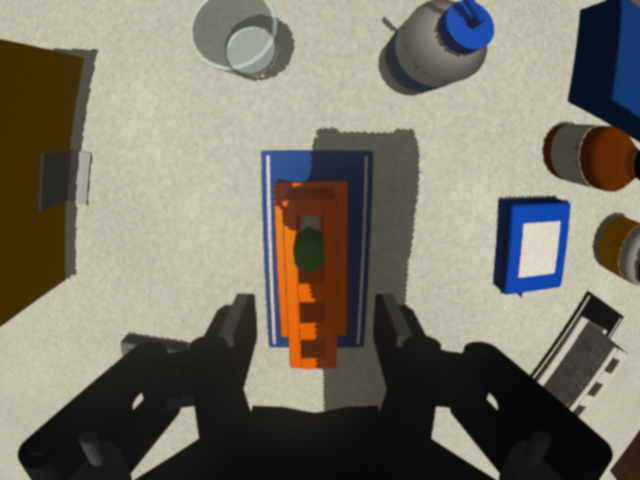

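```bash
python3 -m creep '[{"hand":0.05,"tx":0,"ty":0.04,"tz":-0.002,"wx":0,"wy":0,"wz":0},{"hand":0.05,"tx":0,"ty":0.08,"tz":-0.002,"wx":0,"wy":0,"wz":0},{"hand":0.05,"tx":0,"ty":0.11,"tz":-0.002,"wx":0,"wy":0,"wz":0},{"hand":0.05,"tx":0,"ty":0.126,"tz":-0.002,"wx":0,"wy":0,"wz":0},{"hand":0.05,"tx":0,"ty":0.126,"tz":-0.002,"wx":0,"wy":0,"wz":0},{"hand":0.0,"tx":0,"ty":0.126,"tz":-0.002,"wx":0,"wy":0,"wz":0},{"hand":0.0,"tx":0,"ty":0.126,"tz":-0.002,"wx":0,"wy":0,"wz":0},{"hand":0.0,"tx":0,"ty":0.126,"tz":-0.002,"wx":0,"wy":0,"wz":0},{"hand":0.0,"tx":0,"ty":0.126,"tz":-0.002,"wx":0,"wy":0,"wz":0},{"hand":0.0,"tx":0,"ty":0.126,"tz":-0.002,"wx":0,"wy":0,"wz":0},{"hand":0.0,"tx":0,"ty":0.09,"tz":-0.002,"wx":0,"wy":0,"wz":0},{"hand":0.0,"tx":0,"ty":0.04,"tz":-0.002,"wx":0,"wy":0,"wz":0},{"hand":0.0,"tx":0,"ty":-0.01,"tz":-0.002,"wx":0,"wy":0,"wz":0},{"hand":0.0,"tx":0,"ty":-0.06,"tz":-0.002,"wx":0,"wy":0,"wz":0},{"hand":0.0,"tx":0,"ty":-0.1,"tz":-0.002,"wx":0,"wy":0,"wz":0},{"hand":0.0,"tx":0,"ty":-0.1,"tz":-0.002,"wx":0,"wy":0,"wz":0}]' 40; python3 - <<'E'
from h import *
goals([(.505,.415,.32,17.3-90)])
E
```

```text
t: 29.82
tool_pos: [0.6203, 0.0743, 0.3251]
orientation: [[-0.955, 0.006, 0.297], [-0.297, 0.001, -0.955], [-0.006, -1.0, 0.001]]
ft_force: [-0.2, 0.7, -0.5]
gripper_width: 0.0195
t 29.82 p [0.6203, 0.0743, 0.3251] zang -72.7 ydir [0.006, 0.001, -1.0] w 0.0195 F [-0.2, 0.7, -0.5] j [10.0, 23.0, -30.0, 67.0, 11.0, 92.0, -90.0]
-> (0.505, 0.415, 0.32, -73) "tx":0.0088,"ty":0.0049,"tz":-0.3596,"wx":-0.0,"wy":0.0,"wz":-0.3 rows>=6
```

```bash
python3 -m creep '[{"hand":0.0,"tx":0.001,"ty":0,"tz":-0.05,"wx":0,"wy":0,"wz":0},{"hand":0.0,"tx":0.002,"ty":0,"tz":-0.105,"wx":0,"wy":0,"wz":0},{"hand":0.0,"tx":0.004,"ty":0,"tz":-0.16,"wx":0,"wy":0,"wz":0},{"hand":0.0,"tx":0.005,"ty":0,"tz":-0.215,"wx":0,"wy":0,"wz":0},{"hand":0.0,"tx":0.007,"ty":0,"tz":-0.27,"wx":0,"wy":0,"wz":0},{"hand":0.0,"tx":0.009,"ty":0.005,"tz":-0.32,"wx":0,"wy":0,"wz":0},{"hand":0.0,"tx":0.009,"ty":0.005,"tz":-0.359,"wx":0,"wy":0,"wz":0},{"hand":0.0,"tx":0.009,"ty":0.005,"tz":-0.359,"wx":0,"wy":0,"wz":0}]'; python3 - <<'E'
from h import *
snap("wrist","w19")
goals([(.505,.415,.17,17.3-90),(.50,.42,.17,17.3-90)])
E
```

```text
t: 30.82
tool_pos: [0.5018, 0.4179, 0.3182]
orientation: [[-0.953, 0.002, 0.304], [-0.304, 0.001, -0.953], [-0.003, -1.0, -0.001]]
ft_force: [-0.2, -0.4, -0.7]
gripper_width: 0.0193
t 30.88 p [0.5036, 0.4157, 0.3185] zang -72.5 ydir [0.004, 0.0, -1.0] w 0.0192 F [0.7, -1.2, 0.0] j [-21.0, 28.0, -36.0, 62.0, 16.0, 94.0, -125.0]
-> (0.505, 0.415, 0.17, -73) "tx":-0.0006,"ty":0.1485,"tz":0.0009,"wx":-0.0,"wy":0.2,"wz":-0.2 rows>=3
-> (0.5, 0.42, 0.17, -73) "tx":0.0027,"ty":0.1485,"tz":-0.0053,"wx":-0.0,"wy":0.2,"wz":-0.2 rows>=3
```

View pics/w19.png

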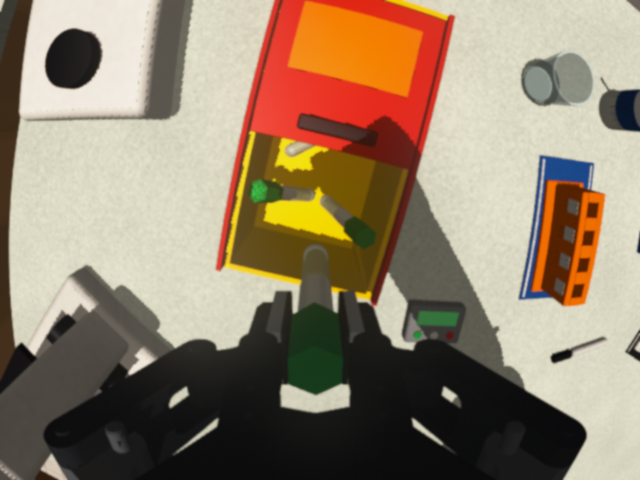

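The third tube fell under the roof, and the orange holder is now empty. Releasing the fourth and returning over the orange holder.

```bash
python3 -m creep '[{"hand":0.0,"tx":-0.015,"ty":0.04,"tz":0.005,"wx":0,"wy":0,"wz":0},{"hand":0.0,"tx":-0.03,"ty":0.09,"tz":0.01,"wx":0,"wy":0,"wz":0},{"hand":0.0,"tx":-0.03,"ty":0.135,"tz":0.01,"wx":0,"wy":0,"wz":0},{"hand":0.0,"tx":-0.03,"ty":0.148,"tz":0.01,"wx":0,"wy":0,"wz":0},{"hand":0.0,"tx":-0.03,"ty":0.148,"tz":0.01,"wx":0,"wy":0,"wz":0},{"hand":0.05,"tx":-0.03,"ty":0.148,"tz":0.01,"wx":0,"wy":0,"wz":0},{"hand":0.05,"tx":-0.03,"ty":0.148,"tz":0.01,"wx":0,"wy":0,"wz":0},{"hand":0.05,"tx":-0.03,"ty":0.148,"tz":0.01,"wx":0,"wy":0,"wz":0},{"hand":0.05,"tx":-0.03,"ty":0.1,"tz":0.01,"wx":0,"wy":0,"wz":0},{"hand":0.05,"tx":-0.03,"ty":0.05,"tz":0.01,"wx":0,"wy":0,"wz":0},{"hand":0.07,"tx":0.04,"ty":0.0,"tz":0.01,"wx":0,"wy":0,"wz":0},{"hand":0.07,"tx":0.06,"ty":0.0,"tz":0.01,"wx":0,"wy":0,"wz":0},{"hand":0.07,"tx":0.06,"ty":0.0,"tz":0.01,"wx":0,"wy":0,"wz":0}]' 40; python3 - <<'E'
from h import *
d=snap("wrist","w20")
goals([(.565,.056,.22,17.3-90)])
E
```

```text
t: 32.5
tool_pos: [0.4469, 0.3893, 0.3218]
orientation: [[-0.953, 0.008, 0.304], [-0.304, 0.003, -0.953], [-0.008, -1.0, -0.0]]
ft_force: [0.3, -0.3, -0.3]
gripper_width: 0.0701
t 32.55 p [0.4486, 0.3885, 0.3202] zang -72.4 ydir [0.007, 0.001, -1.0] w 0.0702 F [0.6, 0.7, 0.1] j [-17.0, 20.0, -38.0, 73.0, 13.0, 91.0, -125.0]
-> (0.565, 0.056, 0.22, -73) "tx":-0.0098,"ty":0.1006,"tz":0.3520,"wx":-0.0,"wy":0.3,"wz":-0.4 rows>=6
```

View pics/w20.png

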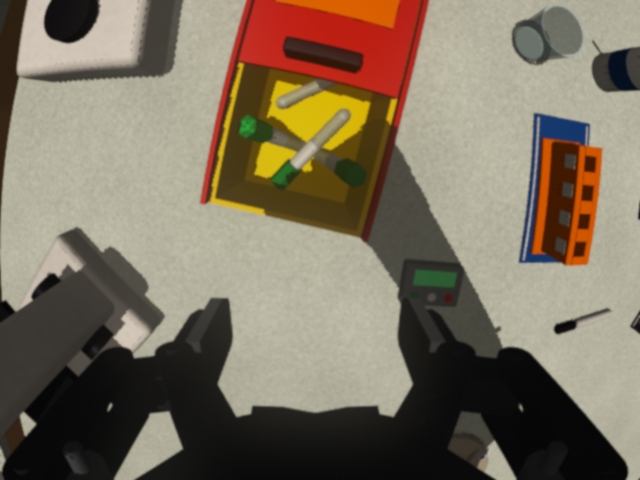

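All four tubes are inside the bin. I'll check in the scene view that none sticks up above the rim.

```bash
python3 - <<'E'
from h import *
dc=snap("scene");cv2.imwrite("pics/sc21.png",cv2.resize(dc["color"][60:200,310:470],None,fx=5,fy=4.2))
d=snap("wrist")
print([ (k,f2w(d,u,v,z).round(3)[:2].tolist()) for k,u,v in (("bot4",345,115),("cap4",281,182)) for z in (.05,.1,.15)])
goals([(.5835,.426,.3,3.8),(.5835,.426,.163,3.8)])
E
```

```text
[('bot4', [0.552, 0.385]), ('bot4', [0.548, 0.388]), ('bot4', [0.544, 0.391]), ('cap4', [0.458, 0.431]), ('cap4', [0.466, 0.428]), ('cap4', [0.473, 0.426])]
t 32.65 p [0.4501, 0.3877, 0.3182] zang -72.6 ydir [0.004, -0.0, -1.0] w 0.0698 F [0.8, -0.4, 0.3] j [-17.0, 21.0, -38.0, 73.0, 13.0, 91.0, -125.0]
-> (0.5835, 0.426, 0.3, 4) "tx":-0.1387,"ty":0.0187,"tz":0.0034,"wx":-0.2,"wy":-76.4,"wz":-0.1 rows>=8
-> (0.5835, 0.426, 0.163, 4) "tx":-0.1382,"ty":0.1557,"tz":0.0033,"wx":-0.2,"wy":-76.4,"wz":-0.1 rows>=8
```

View pics/sc21.png

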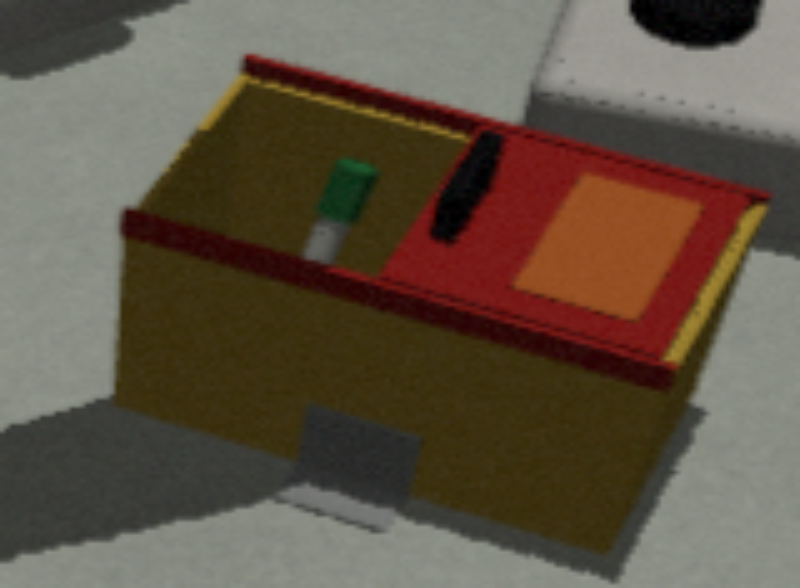

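The fourth tube lies deep in the bin and nothing protrudes. I'll shut the lid now, while the arm is close, starting by moving over the ridge.

```bash
python3 -m creep '[{"hand":0.05,"tx":-0.02,"ty":0,"tz":0,"wx":0,"wy":-10,"wz":0},{"hand":0.05,"tx":-0.04,"ty":0,"tz":0,"wx":0,"wy":-20,"wz":0},{"hand":0.05,"tx":-0.06,"ty":0,"tz":0,"wx":0,"wy":-30,"wz":0},{"hand":0.05,"tx":-0.08,"ty":0,"tz":0,"wx":0,"wy":-40,"wz":0},{"hand":0.05,"tx":-0.1,"ty":0.01,"tz":0,"wx":0,"wy":-50,"wz":0},{"hand":0.05,"tx":-0.12,"ty":0.01,"tz":0.002,"wx":0,"wy":-60,"wz":0},{"hand":0.05,"tx":-0.136,"ty":0.02,"tz":0.003,"wx":0,"wy":-70,"wz":0},{"hand":0.05,"tx":-0.136,"ty":0.04,"tz":0.003,"wx":0,"wy":-76.4,"wz":0},{"hand":0.05,"tx":-0.136,"ty":0.04,"tz":0.003,"wx":0,"wy":-76.4,"wz":0},{"hand":0.05,"tx":-0.136,"ty":0.04,"tz":0.003,"wx":0,"wy":-76.4,"wz":0}]' 40; python3 - <<'E'
from h import *
d=snap("wrist","w22")
goals([(.5806,.4264,.163,3.8)])
E
```

```text
t: 33.9
tool_pos: [0.5813, 0.4254, 0.2785]
orientation: [[0.064, 0.004, 0.998], [-0.998, -0.0, 0.064], [0.001, -1.0, 0.003]]
ft_force: [-0.2, 0.3, 0.6]
gripper_width: 0.0501
t 33.95 p [0.5812, 0.4256, 0.2792] zang 3.7 ydir [0.004, 0.0, -1.0] w 0.0498 F [0.0, 0.9, 0.2] j [-17.0, 41.0, -46.0, 52.0, 28.0, 96.0, -48.0]
-> (0.5806, 0.4264, 0.163, 4) "tx":-0.0008,"ty":0.1162,"tz":-0.0010,"wx":-0.3,"wy":-0.1,"wz":0.0 rows>=2
```

View pics/w22.png

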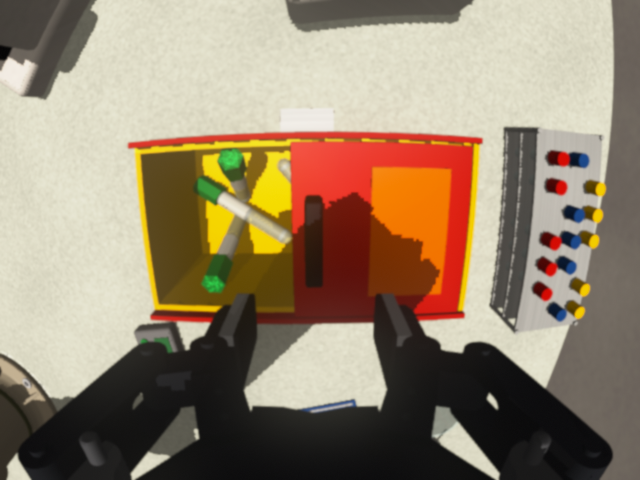

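All four tubes are visible inside. I'll grip the ridge and push the lid shut.

```bash
python3 -m creep '[{"hand":0.05,"tx":-0.001,"ty":0.04,"tz":-0.001,"wx":0,"wy":0,"wz":0},{"hand":0.05,"tx":-0.001,"ty":0.08,"tz":-0.001,"wx":0,"wy":0,"wz":0},{"hand":0.05,"tx":-0.001,"ty":0.105,"tz":-0.001,"wx":0,"wy":0,"wz":0},{"hand":0.05,"tx":-0.001,"ty":0.114,"tz":-0.001,"wx":0,"wy":0,"wz":0},{"hand":0.05,"tx":-0.001,"ty":0.114,"tz":-0.001,"wx":0,"wy":0,"wz":0},{"hand":0.0,"tx":-0.001,"ty":0.114,"tz":-0.001,"wx":0,"wy":0,"wz":0},{"hand":0.0,"tx":-0.001,"ty":0.114,"tz":-0.001,"wx":0,"wy":0,"wz":0},{"hand":0.0,"tx":-0.001,"ty":0.114,"tz":-0.001,"wx":0,"wy":0,"wz":0},{"hand":0.0,"tx":-0.001,"ty":0.114,"tz":-0.001,"wx":0,"wy":0,"wz":0},{"hand":0.0,"tx":-0.001,"ty":0.114,"tz":-0.015,"wx":0,"wy":0,"wz":0},{"hand":0.0,"tx":-0.001,"ty":0.114,"tz":-0.035,"wx":0,"wy":0,"wz":0},{"hand":0.0,"tx":-0.001,"ty":0.114,"tz":-0.055,"wx":0,"wy":0,"wz":0},{"hand":0.0,"tx":-0.001,"ty":0.114,"tz":-0.075,"wx":0,"wy":0,"wz":0},{"hand":0.0,"tx":-0.001,"ty":0.114,"tz":-0.095,"wx":0,"wy":0,"wz":0},{"hand":0.0,"tx":-0.001,"ty":0.114,"tz":-0.11,"wx":0,"wy":0,"wz":0},{"hand":0.0,"tx":-0.001,"ty":0.114,"tz":-0.117,"wx":0,"wy":0,"wz":0},{"hand":0.0,"tx":-0.001,"ty":0.114,"tz":-0.12,"wx":0,"wy":0,"wz":0},{"hand":0.0,"tx":-0.001,"ty":0.114,"tz":-0.12,"wx":0,"wy":0,"wz":0}]' 40; python3 - <<'E'
from h import *
state()
E
```

```text
t: 36.2
tool_pos: [0.4627, 0.4186, 0.1665]
orientation: [[0.064, 0.007, 0.998], [-0.998, 0.0, 0.064], [0.0, -1.0, 0.007]]
ft_force: [-1.4, -4.7, 11.0]
gripper_width: 0.0113
t 36.2 p [0.4627, 0.4186, 0.1665] zang 3.7 ydir [0.007, 0.0, -1.0] w 0.0113 F [-1.4, -4.7, 11.0] j [-11.0, 32.0, -50.0, 82.0, 25.0, 77.0, -59.0]
```

```bash
python3 -m creep '[{"hand":0.0,"tx":0,"ty":-0.001,"tz":-0.002,"wx":0,"wy":0,"wz":0},{"hand":0.0,"tx":0,"ty":-0.001,"tz":-0.004,"wx":0,"wy":0,"wz":0},{"hand":0.0,"tx":0,"ty":-0.001,"tz":-0.006,"wx":0,"wy":0,"wz":0},{"hand":0.0,"tx":0,"ty":-0.001,"tz":-0.007,"wx":0,"wy":0,"wz":0}]'; python3 - <<'E'
from h import *
state()
E
```

```text
t: 36.7
tool_pos: [0.457, 0.418, 0.1668]
orientation: [[0.063, 0.009, 0.998], [-0.998, 0.001, 0.063], [-0.0, -1.0, 0.009]]
ft_force: [9.8, 6.3, -12.8]
gripper_width: 0.0115
t 36.7 p [0.457, 0.418, 0.1668] zang 3.6 ydir [0.009, 0.001, -1.0] w 0.0115 F [9.8, 6.3, -12.8] j [-11.0, 31.0, -50.0, 83.0, 25.0, 77.0, -59.0]
```

The stop was reached at x≈0.457, as predicted for shut (reaction 9.8 N). Releasing and looking.

```bash
python3 -m creep '[{"hand":0.05,"tx":0,"ty":0,"tz":0,"wx":0,"wy":0,"wz":0},{"hand":0.05,"tx":0,"ty":0,"tz":0,"wx":0,"wy":0,"wz":0},{"hand":0.05,"tx":0,"ty":-0.03,"tz":0,"wx":0,"wy":0,"wz":0},{"hand":0.05,"tx":0,"ty":-0.08,"tz":0,"wx":0,"wy":0,"wz":0},{"hand":0.05,"tx":0,"ty":-0.14,"tz":0,"wx":0,"wy":0,"wz":0},{"hand":0.06,"tx":0,"ty":-0.15,"tz":0,"wx":0,"wy":0,"wz":0},{"hand":0.06,"tx":0,"ty":-0.15,"tz":0,"wx":0,"wy":0,"wz":0}]'; python3 - <<'E'
from h import *
d=snap("wrist","w23");dc=snap("scene","sc23")
goals([(.565,.056,.25,17.3-90)])
E
```

```text
t: 37.58
tool_pos: [0.4556, 0.4184, 0.3176]
orientation: [[0.063, 0.01, 0.998], [-0.998, 0.002, 0.063], [-0.001, -1.0, 0.01]]
ft_force: [0.1, -0.3, -0.4]
gripper_width: 0.0601
t 37.67 p [0.4555, 0.4174, 0.3153] zang 3.6 ydir [0.007, -0.001, -1.0] w 0.0598 F [-0.2, 0.1, 0.2] j [-12.0, 27.0, -52.0, 69.0, 22.0, 93.0, -56.0]
-> (0.565, 0.056, 0.25, -73) "tx":0.3676,"ty":0.0663,"tz":0.0861,"wx":-0.4,"wy":76.3,"wz":-0.2 rows>=8
```

View pics/w23.png

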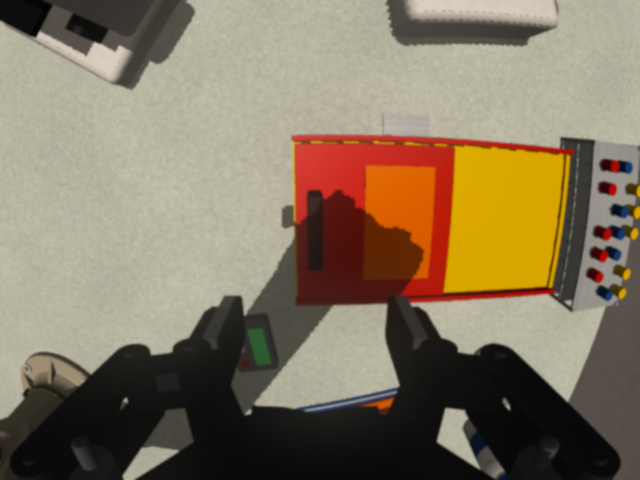

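View pics/sc23.png

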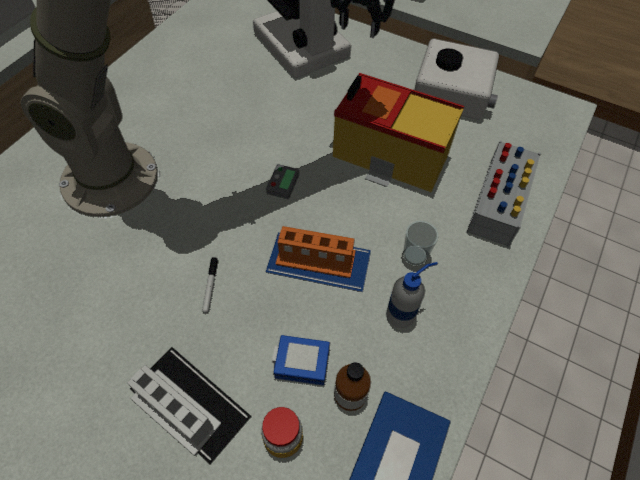

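The lid is shut. The white holder has been knocked aside and now sits at the left of its pad, near (175,408). Next I'll go over the orange holder.

```bash
python3 -m creep '[{"hand":0.07,"tx":0.045,"ty":0.0,"tz":0.01,"wx":0,"wy":9,"wz":0},{"hand":0.07,"tx":0.09,"ty":0.0,"tz":0.02,"wx":0,"wy":18,"wz":0},{"hand":0.07,"tx":0.14,"ty":0.0,"tz":0.035,"wx":0,"wy":28,"wz":0},{"hand":0.07,"tx":0.19,"ty":0.0,"tz":0.045,"wx":0,"wy":38,"wz":0},{"hand":0.07,"tx":0.24,"ty":0.02,"tz":0.06,"wx":0,"wy":48,"wz":0},{"hand":0.07,"tx":0.29,"ty":0.04,"tz":0.07,"wx":0,"wy":58,"wz":0},{"hand":0.07,"tx":0.34,"ty":0.05,"tz":0.08,"wx":0,"wy":68,"wz":0},{"hand":0.07,"tx":0.368,"ty":0.066,"tz":0.086,"wx":-0.4,"wy":76.3,"wz":-0.2},{"hand":0.07,"tx":0.368,"ty":0.066,"tz":0.086,"wx":-0.4,"wy":76.3,"wz":-0.2},{"hand":0.07,"tx":0.368,"ty":0.066,"tz":0.086,"wx":-0.4,"wy":76.3,"wz":-0.2}]'; python3 - <<'E'
from h import *
d=snap("wrist","w24")
dc=snap("scene","sc24");
cv2.imwrite("pics/sc24c.png",cv2.resize(dc["color"][340:470,110:270],None,fx=5,fy=4.6,interpolation=cv2.INTER_CUBIC))
print("marker",p2w(dc,213,260,.01),p2w(dc,207,310,.01)); print("box",[p2w(dc,u,v,.035).round(3)[:2].tolist() for u,v in ((280,337),(329,339),(324,377),(275,372))])
state()
E
```

```text
t: 38.92
tool_pos: [0.5643, 0.0563, 0.2494]
orientation: [[-0.954, -0.002, 0.3], [-0.3, 0.001, -0.954], [0.001, -1.0, -0.001]]
ft_force: [0.3, -0.6, 0.6]
gripper_width: 0.0699
marker [ 0.36534775 -0.06881049  0.01      ] [ 0.42675011 -0.1749845   0.01      ]
box [[0.598, -0.158], [0.685, -0.113], [0.714, -0.186], [0.628, -0.224]]
t 39.02 p [0.5646, 0.0572, 0.2504] zang -72.5 ydir [0.0, 0.001, -1.0] w 0.0701 F [0.3, 0.6, 0.2] j [18.0, 17.0, -34.0, 84.0, 10.0, 81.0, -89.0]
```

View pics/w24.png

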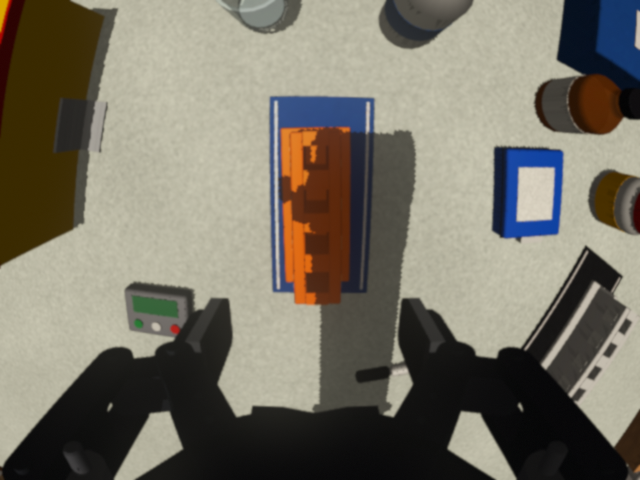

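View pics/sc24c.png

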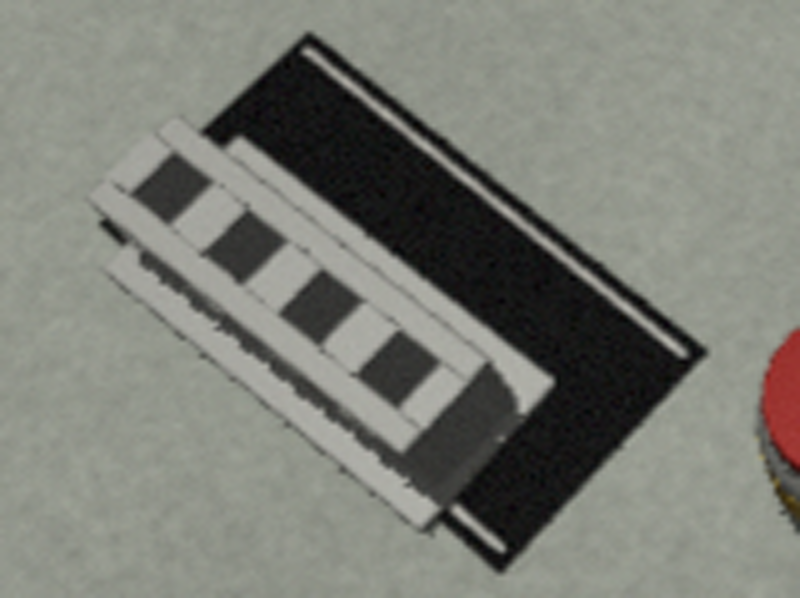

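```bash
python3 - <<'E'
from h import *
d=snap("wrist");dc=snap("scene")
w=np.array([f2w(d,u,v,.078)[:2] for u,v in [(317,285),(317,242),(317,196),(316,154)]]);print("orange wells",w.round(4).tolist(),w.mean(0))
b=np.array([p2w(dc,110+u/5,340+v/4.6,.078)[:2] for u,v in [(182,118),(488,365),(92,197),(408,452)]])
print("white",b.round(4).tolist(),b.mean(0),"yaw",np.degrees(np.arctan2(*(b[1]-b[0]+b[3]-b[2])[::-1])))
k=np.array([p2w(dc,110+u/5,340+v/4.6,.003)[:2] for u,v in [(310,33),(708,350),(502,572)]])
print("pad",k.round(4).tolist(),"yaw",np.degrees(np.arctan2(*(k[1]-k[0])[::-1])),"mid",(k[0]+k[2])/2)
goals([(.566,.0558,.05,17.3-90)])
E
```

```text
orange wells [[0.5041, 0.0367], [0.544, 0.0493], [0.5838, 0.0619], [0.6184, 0.0738]] [0.56257622 0.055418  ]
white [[0.4266, -0.3417], [0.5812, -0.3643], [0.4193, -0.3826], [0.5762, -0.4033]] [ 0.50081972 -0.37297024] yaw -7.898116782591321
pad [[0.4116, -0.2753], [0.6276, -0.3097], [0.6104, -0.4171]] yaw -9.040666381423984 mid [ 0.51098254 -0.34621395]
t 39.12 p [0.5648, 0.0569, 0.2507] zang -72.5 ydir [0.001, 0.001, -1.0] w 0.0701 F [0.7, 0.4, -0.3] j [18.0, 17.0, -34.0, 84.0, 10.0, 81.0, -89.0]
-> (0.566, 0.0558, 0.05, -73) "tx":-0.0006,"ty":0.2007,"tz":0.0015,"wx":0.0,"wy":0.2,"wz":-0.0 rows>=4
```

Orange centre is (0.564, 0.0555). The temporary parking spot is (0.515, -0.155), turned lengthwise along y. Gripping orange across its width.

```bash
python3 -m creep '[{"hand":0.07,"tx":0,"ty":0.05,"tz":0.0015,"wx":0,"wy":0,"wz":0},{"hand":0.07,"tx":0,"ty":0.1,"tz":0.0015,"wx":0,"wy":0,"wz":0},{"hand":0.07,"tx":0,"ty":0.15,"tz":0.0015,"wx":0,"wy":0,"wz":0},{"hand":0.07,"tx":0,"ty":0.19,"tz":0.0015,"wx":0,"wy":0,"wz":0},{"hand":0.07,"tx":0,"ty":0.215,"tz":0.0015,"wx":0,"wy":0,"wz":0},{"hand":0.07,"tx":0,"ty":0.215,"tz":0.0015,"wx":0,"wy":0,"wz":0},{"hand":0.035,"tx":0,"ty":0.215,"tz":0.0015,"wx":0,"wy":0,"wz":0},{"hand":0.035,"tx":0,"ty":0.215,"tz":0.0015,"wx":0,"wy":0,"wz":0},{"hand":0.035,"tx":0,"ty":0.215,"tz":0.0015,"wx":0,"wy":0,"wz":0},{"hand":0.035,"tx":0,"ty":0.215,"tz":0.0015,"wx":0,"wy":0,"wz":0}]' 60; python3 - <<'E'
from h import *
goals([(.515,-.155,.2,0)])
E
```

```text
t: 40.38
tool_pos: [0.5668, 0.056, 0.0376]
orientation: [[-0.954, 0.004, 0.3], [-0.3, 0.001, -0.954], [-0.004, -1.0, 0.0]]
ft_force: [-0.5, 0.2, 6.4]
gripper_width: 0.0431
t 40.38 p [0.5668, 0.056, 0.0376] zang -72.5 ydir [0.004, 0.001, -1.0] w 0.0431 F [-0.5, 0.2, 6.4] j [15.0, 28.0, -31.0, 99.0, 17.0, 57.0, -94.0]
-> (0.515, -0.155, 0.2, 0) "tx":0.1121,"ty":-0.1628,"tz":0.1858,"wx":-0.2,"wy":-72.5,"wz":-0.2 rows>=7
```

```bash
python3 -m creep '[{"hand":0.035,"tx":0,"ty":-0.03,"tz":0,"wx":0,"wy":0,"wz":0},{"hand":0.035,"tx":0,"ty":-0.07,"tz":0,"wx":0,"wy":0,"wz":0},{"hand":0.035,"tx":0,"ty":-0.1,"tz":0,"wx":0,"wy":0,"wz":0},{"hand":0.035,"tx":0.01,"ty":-0.12,"tz":0.02,"wx":0,"wy":-8,"wz":0},{"hand":0.035,"tx":0.025,"ty":-0.13,"tz":0.045,"wx":0,"wy":-17,"wz":0},{"hand":0.035,"tx":0.04,"ty":-0.13,"tz":0.07,"wx":0,"wy":-26,"wz":0},{"hand":0.035,"tx":0.055,"ty":-0.13,"tz":0.095,"wx":0,"wy":-35,"wz":0},{"hand":0.035,"tx":0.07,"ty":-0.13,"tz":0.12,"wx":0,"wy":-44,"wz":0},{"hand":0.035,"tx":0.085,"ty":-0.13,"tz":0.145,"wx":0,"wy":-53,"wz":0},{"hand":0.035,"tx":0.1,"ty":-0.13,"tz":0.17,"wx":0,"wy":-62,"wz":0},{"hand":0.035,"tx":0.112,"ty":-0.13,"tz":0.186,"wx":0,"wy":-70,"wz":0},{"hand":0.035,"tx":0.112,"ty":-0.13,"tz":0.186,"wx":0,"wy":-72.5,"wz":0},{"hand":0.035,"tx":0.112,"ty":-0.13,"tz":0.186,"wx":0,"wy":-72.5,"wz":0}]'; python3 - <<'E'
from h import *
d=snap("wrist","w25");dc=snap("scene","sc25")
goals([(.515,-.155,.036,0)])
E
```

```text
t: 42.0
tool_pos: [0.5148, -0.1553, 0.1671]
orientation: [[-0.001, 0.004, 1.0], [-1.0, 0.001, -0.001], [-0.001, -1.0, 0.004]]
ft_force: [-0.6, 0.0, -4.9]
gripper_width: 0.0432
t 42.1 p [0.5152, -0.1548, 0.1672] zang -0.1 ydir [0.004, 0.001, -1.0] w 0.0432 F [0.3, -0.5, -4.9] j [46.0, 17.0, -40.0, 96.0, 12.0, 70.0, 4.0]
-> (0.515, -0.155, 0.036, 0) "tx":0.0004,"ty":0.1312,"tz":-0.0007,"wx":-0.2,"wy":-0.1,"wz":-0.1 rows>=3
```

View pics/w25.png

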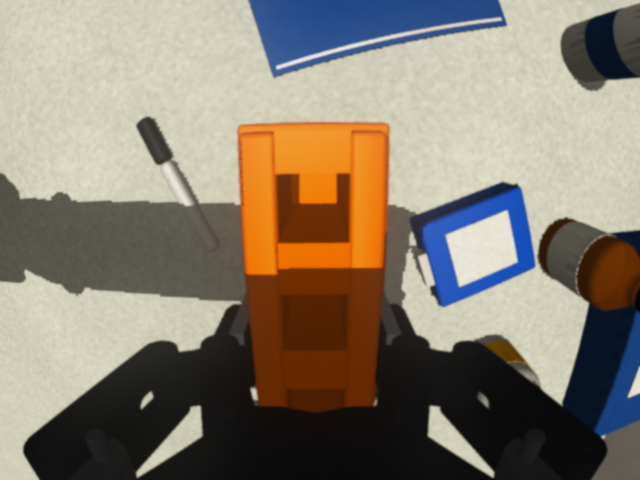

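View pics/sc25.png

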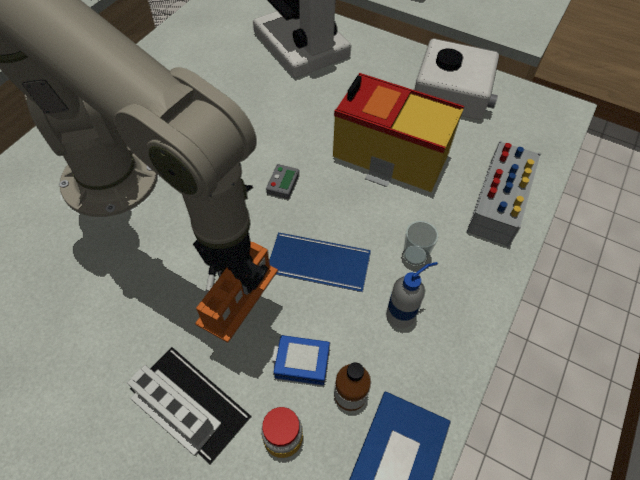

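Orange is held level over the free spot between the marker and the slide box. Lowering and releasing.

```bash
python3 -m creep '[{"hand":0.035,"tx":0,"ty":0.04,"tz":0,"wx":0,"wy":0,"wz":0},{"hand":0.035,"tx":0,"ty":0.08,"tz":0,"wx":0,"wy":0,"wz":0},{"hand":0.035,"tx":0,"ty":0.115,"tz":0,"wx":0,"wy":0,"wz":0},{"hand":0.035,"tx":0,"ty":0.127,"tz":0,"wx":0,"wy":0,"wz":0},{"hand":0.035,"tx":0,"ty":0.131,"tz":0,"wx":0,"wy":0,"wz":0},{"hand":0.035,"tx":0,"ty":0.131,"tz":0,"wx":0,"wy":0,"wz":0},{"hand":0.065,"tx":0,"ty":0.131,"tz":0,"wx":0,"wy":0,"wz":0},{"hand":0.065,"tx":0,"ty":0.131,"tz":0,"wx":0,"wy":0,"wz":0},{"hand":0.065,"tx":0,"ty":0.131,"tz":0,"wx":0,"wy":0,"wz":0},{"hand":0.065,"tx":0,"ty":0.09,"tz":0,"wx":0,"wy":0,"wz":0},{"hand":0.065,"tx":0,"ty":0.04,"tz":0,"wx":0,"wy":0,"wz":0},{"hand":0.065,"tx":0,"ty":-0.02,"tz":0,"wx":0,"wy":0,"wz":0},{"hand":0.065,"tx":0,"ty":-0.05,"tz":0,"wx":0,"wy":0,"wz":0},{"hand":0.065,"tx":0,"ty":-0.05,"tz":0,"wx":0,"wy":0,"wz":0}]'; python3 - <<'E'
from h import *
goals([(.502,-.373,.22,-8-90),(.502,-.373,.22,82)])
E
```

```text
t: 43.85
tool_pos: [0.5166, -0.155, 0.2204]
orientation: [[-0.001, 0.009, 1.0], [-1.0, -0.001, -0.001], [0.001, -1.0, 0.009]]
ft_force: [1.3, 0.4, -0.5]
gripper_width: 0.0651
t 43.85 p [0.5166, -0.155, 0.2204] zang -0.1 ydir [0.009, -0.001, -1.0] w 0.0651 F [1.3, 0.4, -0.5] j [47.0, 15.0, -41.0, 92.0, 10.0, 76.0, 5.0]
-> (0.502, -0.373, 0.22, -98) "tx":0.2180,"ty":0.0006,"tz":-0.0144,"wx":-0.5,"wy":97.9,"wz":-0.4 rows>=10
-> (0.502, -0.373, 0.22, 82) "tx":0.2180,"ty":0.0006,"tz":-0.0144,"wx":-0.4,"wy":-82.1,"wz":0.4 rows>=8
```

```bash
python3 -m creep '[{"hand":0.07,"tx":0.02,"ty":0,"tz":0,"wx":0,"wy":-8,"wz":0},{"hand":0.07,"tx":0.045,"ty":0,"tz":-0.003,"wx":0,"wy":-17,"wz":0},{"hand":0.07,"tx":0.07,"ty":0,"tz":-0.005,"wx":0,"wy":-26,"wz":0},{"hand":0.07,"tx":0.095,"ty":0,"tz":-0.007,"wx":0,"wy":-35,"wz":0},{"hand":0.07,"tx":0.12,"ty":0,"tz":-0.009,"wx":0,"wy":-44,"wz":0},{"hand":0.07,"tx":0.145,"ty":0,"tz":-0.01,"wx":0,"wy":-53,"wz":0},{"hand":0.07,"tx":0.17,"ty":0,"tz":-0.012,"wx":0,"wy":-62,"wz":0},{"hand":0.07,"tx":0.195,"ty":0,"tz":-0.014,"wx":0,"wy":-71,"wz":0},{"hand":0.07,"tx":0.218,"ty":0,"tz":-0.014,"wx":0,"wy":-80,"wz":0},{"hand":0.07,"tx":0.218,"ty":0,"tz":-0.014,"wx":-0.4,"wy":-82,"wz":0.4},{"hand":0.07,"tx":0.218,"ty":0,"tz":-0.014,"wx":-0.4,"wy":-82,"wz":0.4},{"hand":0.07,"tx":0.218,"ty":0,"tz":-0.014,"wx":-0.4,"wy":-82,"wz":0.4}]'; python3 - <<'E'
from h import *
d=snap("wrist","w26");dc=snap("scene","sc26")
goals([(.502,-.373,.035,82)])
E
```

```text
t: 45.35
tool_pos: [0.5028, -0.3715, 0.2206]
orientation: [[0.99, 0.0, 0.14], [-0.14, -0.0, 0.99], [0.0, -1.0, -0.0]]
ft_force: [0.6, -0.5, 0.5]
gripper_width: 0.0702
t 45.45 p [0.5027, -0.372, 0.2207] zang 82.0 ydir [0.0, -0.001, -1.0] w 0.0699 F [0.6, 0.5, -0.1] j [66.0, 29.0, -48.0, 77.0, 21.0, 83.0, 101.0]
-> (0.502, -0.373, 0.035, 82) "tx":-0.0006,"ty":0.1857,"tz":-0.0009,"wx":0.1,"wy":-0.0,"wz":0.0 rows>=3
```

View pics/w26.png

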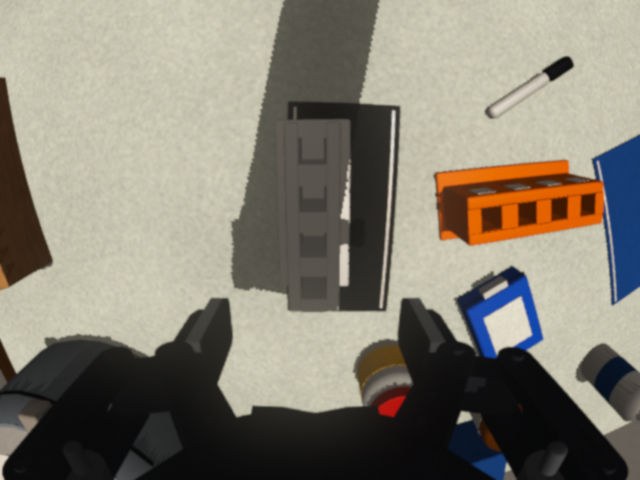

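View pics/sc26.png

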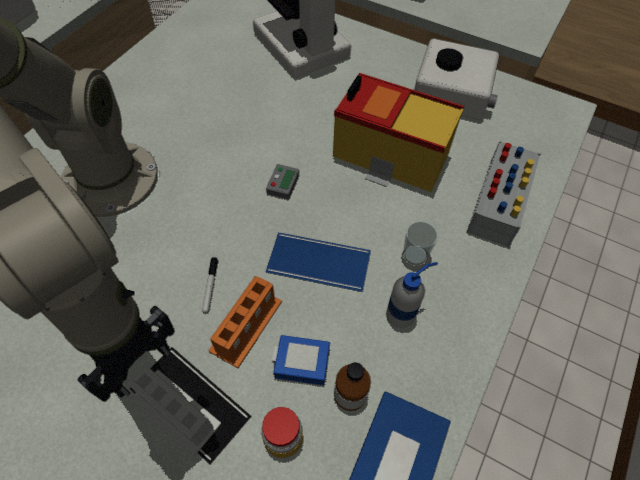

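```bash
python3 - <<'E'
from h import *
d=snap("wrist")
w=np.array([f2w(d,u,v,.078)[:2] for u,v in [(312,152),(313,198),(314,245),(313,288)]]);print(w.round(4).tolist(),w.mean(0),np.degrees(np.arctan2(*(w[0]-w[3])[::-1])))
goals([(.501,-.3725,.037,82)])
E
```

```text
[[0.4433, -0.3655], [0.4794, -0.3698], [0.5179, -0.3745], [0.5556, -0.3807]] [ 0.49906312 -0.37263938] 172.2534542065079
t 45.5 p [0.5026, -0.3722, 0.2208] zang 82.0 ydir [0.0, -0.001, -1.0] w 0.07 F [0.3, 0.5, -0.4] j [66.0, 29.0, -48.0, 77.0, 21.0, 83.0, 101.0]
-> (0.501, -0.3725, 0.037, 82) "tx":-0.0016,"ty":0.1838,"tz":-0.0003,"wx":0.1,"wy":-0.0,"wz":0.0 rows>=3
```

```bash
python3 -m creep '[{"hand":0.07,"tx":-0.002,"ty":0.05,"tz":0,"wx":0,"wy":0,"wz":0},{"hand":0.07,"tx":-0.002,"ty":0.1,"tz":0,"wx":0,"wy":0,"wz":0},{"hand":0.07,"tx":-0.002,"ty":0.14,"tz":0,"wx":0,"wy":0,"wz":0},{"hand":0.07,"tx":-0.002,"ty":0.17,"tz":0,"wx":0,"wy":0,"wz":0},{"hand":0.07,"tx":-0.002,"ty":0.184,"tz":0,"wx":0,"wy":0,"wz":0},{"hand":0.07,"tx":-0.002,"ty":0.184,"tz":0,"wx":0,"wy":0,"wz":0},{"hand":0.035,"tx":-0.002,"ty":0.184,"tz":0,"wx":0,"wy":0,"wz":0},{"hand":0.035,"tx":-0.002,"ty":0.184,"tz":0,"wx":0,"wy":0,"wz":0},{"hand":0.035,"tx":-0.002,"ty":0.184,"tz":0,"wx":0,"wy":0,"wz":0},{"hand":0.035,"tx":-0.002,"ty":0.184,"tz":0,"wx":0,"wy":0,"wz":0},{"hand":0.035,"tx":-0.002,"ty":0.15,"tz":0,"wx":0,"wy":0,"wz":0},{"hand":0.035,"tx":-0.002,"ty":0.1,"tz":0,"wx":0,"wy":0,"wz":0},{"hand":0.035,"tx":-0.002,"ty":0.05,"tz":0,"wx":0,"wy":0,"wz":0},{"hand":0.035,"tx":-0.002,"ty":0.0,"tz":0,"wx":0,"wy":0,"wz":0},{"hand":0.035,"tx":-0.002,"ty":0.0,"tz":0,"wx":0,"wy":0,"wz":0}]' 60; python3 - <<'E'
from h import *
snap("wrist","w27")
goals([(.569,.0512,.22,107)])
E
```

```text
t: 47.38
tool_pos: [0.5027, -0.3724, 0.2258]
orientation: [[0.99, 0.007, 0.14], [-0.14, -0.006, 0.99], [0.007, -1.0, -0.005]]
ft_force: [1.1, 0.5, -3.2]
gripper_width: 0.0431
t 47.42 p [0.5014, -0.3721, 0.2227] zang 82.0 ydir [0.003, -0.003, -1.0] w 0.0431 F [-0.5, -0.3, -4.8] j [66.0, 29.0, -48.0, 78.0, 21.0, 82.0, 101.0]
-> (0.569, 0.0512, 0.22, 107) "tx":0.0078,"ty":0.0014,"tz":0.4286,"wx":0.2,"wy":-25.0,"wz":0.1 rows>=7
```

View pics/w27.png

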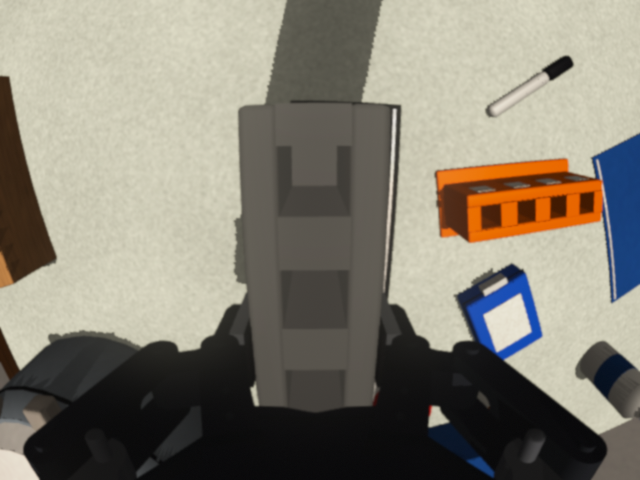

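White is held level. Carrying it over the work pad.

```bash
python3 -m creep '[{"hand":0.035,"tx":0.001,"ty":0,"tz":0.04,"wx":0,"wy":-2,"wz":0},{"hand":0.035,"tx":0.002,"ty":0,"tz":0.09,"wx":0,"wy":-5,"wz":0},{"hand":0.035,"tx":0.003,"ty":0,"tz":0.14,"wx":0,"wy":-8,"wz":0},{"hand":0.035,"tx":0.004,"ty":0,"tz":0.19,"wx":0,"wy":-11,"wz":0},{"hand":0.035,"tx":0.005,"ty":0,"tz":0.24,"wx":0,"wy":-14,"wz":0},{"hand":0.035,"tx":0.006,"ty":0,"tz":0.29,"wx":0,"wy":-17,"wz":0},{"hand":0.035,"tx":0.007,"ty":0,"tz":0.34,"wx":0,"wy":-20,"wz":0},{"hand":0.035,"tx":0.008,"ty":0,"tz":0.39,"wx":0,"wy":-23,"wz":0},{"hand":0.035,"tx":0.008,"ty":0,"tz":0.42,"wx":0,"wy":-25,"wz":0},{"hand":0.035,"tx":0.008,"ty":0.001,"tz":0.4286,"wx":0.2,"wy":-25,"wz":0.1},{"hand":0.035,"tx":0.008,"ty":0.001,"tz":0.4286,"wx":0.2,"wy":-25,"wz":0.1}]'; python3 - <<'E'
from h import *
snap("wrist","w28");snap("scene","sc28")
goals([(.569,.0512,.039,107)])
E
```

```text
t: 48.8
tool_pos: [0.5686, 0.0507, 0.219]
orientation: [[0.957, -0.001, -0.292], [0.292, -0.001, 0.957], [-0.002, -1.0, -0.0]]
ft_force: [0.2, -0.4, -2.9]
gripper_width: 0.0434
t 48.9 p [0.5691, 0.0492, 0.2195] zang 106.8 ydir [-0.0, -0.001, -1.0] w 0.0432 F [-0.2, -1.6, -2.9] j [35.0, 26.0, -59.0, 86.0, 22.0, 81.0, 82.0]
-> (0.569, 0.0512, 0.039, 107) "tx":0.0006,"ty":0.1805,"tz":0.0021,"wx":0.0,"wy":-0.2,"wz":-0.0 rows>=3
```

View pics/w28.png

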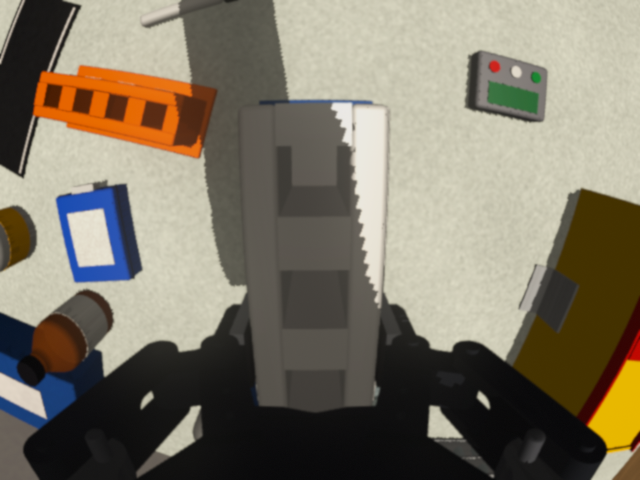

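View pics/sc28.png

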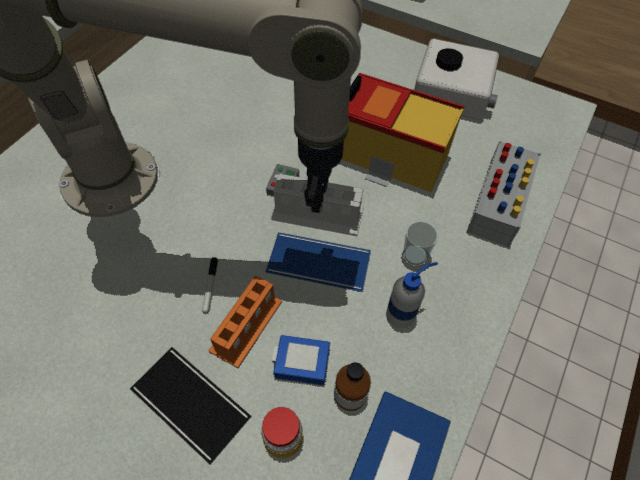

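Aligned over the work pad. Lowering and releasing.

```bash
python3 -m creep '[{"hand":0.035,"tx":0.0006,"ty":0.04,"tz":0.002,"wx":0,"wy":0,"wz":0},{"hand":0.035,"tx":0.0006,"ty":0.09,"tz":0.002,"wx":0,"wy":0,"wz":0},{"hand":0.035,"tx":0.0006,"ty":0.135,"tz":0.002,"wx":0,"wy":0,"wz":0},{"hand":0.035,"tx":0.0006,"ty":0.165,"tz":0.002,"wx":0,"wy":0,"wz":0},{"hand":0.035,"tx":0.0006,"ty":0.175,"tz":0.002,"wx":0,"wy":0,"wz":0},{"hand":0.035,"tx":0.0006,"ty":0.18,"tz":0.002,"wx":0,"wy":0,"wz":0},{"hand":0.035,"tx":0.0006,"ty":0.18,"tz":0.002,"wx":0,"wy":0,"wz":0},{"hand":0.065,"tx":0.0006,"ty":0.18,"tz":0.002,"wx":0,"wy":0,"wz":0},{"hand":0.065,"tx":0.0006,"ty":0.18,"tz":0.002,"wx":0,"wy":0,"wz":0},{"hand":0.065,"tx":0.0006,"ty":0.18,"tz":0.002,"wx":0,"wy":0,"wz":0},{"hand":0.065,"tx":0.0006,"ty":0.14,"tz":0.002,"wx":0,"wy":0,"wz":0},{"hand":0.065,"tx":0.0006,"ty":0.09,"tz":0.002,"wx":0,"wy":0,"wz":0},{"hand":0.065,"tx":0.0006,"ty":0.04,"tz":0.002,"wx":0,"wy":0,"wz":0},{"hand":0.065,"tx":0.0006,"ty":0.0,"tz":0.002,"wx":0,"wy":0,"wz":0},{"hand":0.065,"tx":0.0006,"ty":0.0,"tz":0.002,"wx":0,"wy":0,"wz":0}]'; python3 - <<'E'
from h import *
snap("wrist","w29");dc=snap("scene","sc29")
cv2.imwrite("pics/sc29c.png",cv2.resize(dc["color"][220:390,190:390],None,fx=4,fy=3.5,interpolation=cv2.INTER_CUBIC))
goals([(.515,-.155,.22,180),(.515,-.155,.22,0)])
E
```

```text
t: 50.78
tool_pos: [0.5707, 0.0522, 0.2233]
orientation: [[0.957, 0.006, -0.29], [0.29, -0.001, 0.957], [0.005, -1.0, -0.002]]
ft_force: [0.0, -0.5, -0.4]
gripper_width: 0.0652
t 50.88 p [0.5691, 0.0512, 0.2195] zang 106.8 ydir [0.0, -0.002, -1.0] w 0.0654 F [-0.9, -1.5, -1.0] j [35.0, 26.0, -59.0, 86.0, 22.0, 81.0, 82.0]
-> (0.515, -0.155, 0.22, 180) "tx":-0.1115,"ty":-0.0002,"tz":-0.1818,"wx":0.1,"wy":-73.2,"wz":-0.1 rows>=7
-> (0.515, -0.155, 0.22, 0) "tx":-0.1115,"ty":-0.0002,"tz":-0.1818,"wx":0.1,"wy":106.8,"wz":0.1 rows>=10
```

View pics/w29.png

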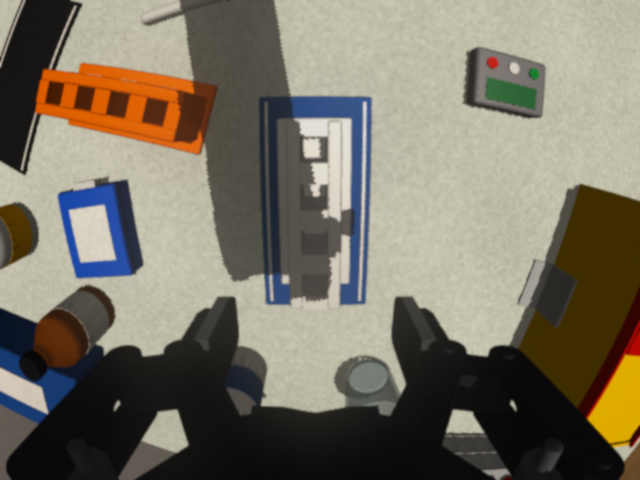

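View pics/sc29c.png

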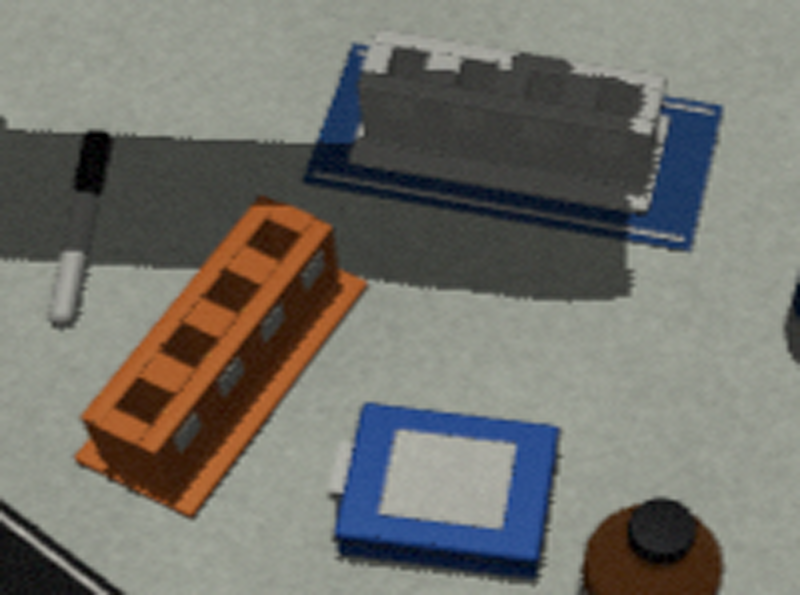

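White stands centred on the work pad. Going back to orange.

```bash
python3 -m creep '[{"hand":0.065,"tx":-0.008,"ty":0,"tz":-0.015,"wx":0,"wy":9,"wz":0},{"hand":0.065,"tx":-0.017,"ty":0,"tz":-0.03,"wx":0,"wy":18,"wz":0},{"hand":0.065,"tx":-0.026,"ty":0,"tz":-0.045,"wx":0,"wy":27,"wz":0},{"hand":0.065,"tx":-0.036,"ty":0,"tz":-0.06,"wx":0,"wy":36,"wz":0},{"hand":0.065,"tx":-0.046,"ty":0,"tz":-0.075,"wx":0,"wy":45,"wz":0},{"hand":0.065,"tx":-0.056,"ty":0,"tz":-0.09,"wx":0,"wy":54,"wz":0},{"hand":0.065,"tx":-0.066,"ty":0,"tz":-0.105,"wx":0,"wy":63,"wz":0},{"hand":0.065,"tx":-0.076,"ty":0,"tz":-0.12,"wx":0,"wy":72,"wz":0},{"hand":0.065,"tx":-0.086,"ty":0,"tz":-0.138,"wx":0,"wy":81,"wz":0},{"hand":0.065,"tx":-0.096,"ty":0,"tz":-0.156,"wx":0,"wy":90,"wz":0},{"hand":0.065,"tx":-0.106,"ty":0,"tz":-0.174,"wx":0,"wy":99,"wz":0},{"hand":0.065,"tx":-0.1115,"ty":0,"tz":-0.182,"wx":0.1,"wy":106.8,"wz":0.1},{"hand":0.065,"tx":-0.1115,"ty":0,"tz":-0.182,"wx":0.1,"wy":106.8,"wz":0.1},{"hand":0.065,"tx":-0.1115,"ty":0,"tz":-0.182,"wx":0.1,"wy":106.8,"wz":0.1}]'; python3 - <<'E'
from h import *
snap("wrist","w30")
goals([(.515,-.155,.036,0)])
E
```

```text
t: 52.62
tool_pos: [0.5148, -0.1544, 0.219]
orientation: [[0.004, -0.002, 1.0], [-1.0, 0.001, 0.004], [-0.001, -1.0, -0.002]]
ft_force: [-0.6, -0.2, 0.4]
gripper_width: 0.065
t 52.67 p [0.515, -0.1543, 0.2193] zang 0.2 ydir [-0.001, 0.001, -1.0] w 0.0647 F [0.0, 0.4, 0.0] j [45.0, 15.0, -38.0, 92.0, 9.0, 77.0, 6.0]
-> (0.515, -0.155, 0.036, 0) "tx":0.0009,"ty":0.1833,"tz":0.0002,"wx":0.1,"wy":0.2,"wz":-0.1 rows>=3
```

View pics/w30.png

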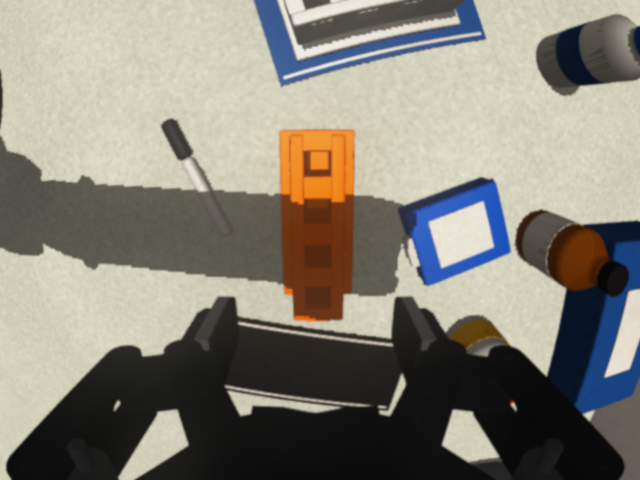

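Orange is centred between the fingers. Gripping and lifting.

```bash
python3 -m creep '[{"hand":0.065,"tx":0,"ty":0.05,"tz":0,"wx":0,"wy":0,"wz":0},{"hand":0.065,"tx":0,"ty":0.1,"tz":0,"wx":0,"wy":0,"wz":0},{"hand":0.065,"tx":0,"ty":0.14,"tz":0,"wx":0,"wy":0,"wz":0},{"hand":0.065,"tx":0,"ty":0.17,"tz":0,"wx":0,"wy":0,"wz":0},{"hand":0.065,"tx":0,"ty":0.183,"tz":0,"wx":0,"wy":0,"wz":0},{"hand":0.065,"tx":0,"ty":0.183,"tz":0,"wx":0,"wy":0,"wz":0},{"hand":0.035,"tx":0,"ty":0.183,"tz":0,"wx":0,"wy":0,"wz":0},{"hand":0.035,"tx":0,"ty":0.183,"tz":0,"wx":0,"wy":0,"wz":0},{"hand":0.035,"tx":0,"ty":0.183,"tz":0,"wx":0,"wy":0,"wz":0},{"hand":0.035,"tx":0,"ty":0.183,"tz":0,"wx":0,"wy":0,"wz":0},{"hand":0.035,"tx":0,"ty":0.15,"tz":0,"wx":0,"wy":0,"wz":0},{"hand":0.035,"tx":0,"ty":0.1,"tz":0,"wx":0,"wy":0,"wz":0},{"hand":0.035,"tx":0,"ty":0.06,"tz":0,"wx":0,"wy":0,"wz":0},{"hand":0.035,"tx":0,"ty":0.05,"tz":0,"wx":0,"wy":0,"wz":0},{"hand":0.035,"tx":0,"ty":0.05,"tz":0,"wx":0,"wy":0,"wz":0}]' 60; python3 - <<'E'
from h import *
goals([(.5105,-.346,.17,81)])
E
```

```text
t: 54.55
tool_pos: [0.5145, -0.1544, 0.1687]
orientation: [[0.004, -0.001, 1.0], [-1.0, 0.001, 0.004], [-0.001, -1.0, -0.001]]
ft_force: [-0.7, 1.1, -4.7]
gripper_width: 0.0433
t 54.55 p [0.5145, -0.1544, 0.1687] zang 0.2 ydir [-0.001, 0.001, -1.0] w 0.0433 F [-0.7, 1.1, -4.7] j [45.0, 17.0, -38.0, 96.0, 11.0, 71.0, 5.0]
-> (0.5105, -0.346, 0.17, 81) "tx":0.1916,"ty":-0.0014,"tz":-0.0047,"wx":0.0,"wy":-80.8,"wz":-0.1 rows>=8
```

```bash
python3 -m creep '[{"hand":0.035,"tx":0.02,"ty":0,"tz":0,"wx":0,"wy":-8,"wz":0},{"hand":0.035,"tx":0.04,"ty":0,"tz":-0.001,"wx":0,"wy":-17,"wz":0},{"hand":0.035,"tx":0.062,"ty":0,"tz":-0.002,"wx":0,"wy":-26,"wz":0},{"hand":0.035,"tx":0.084,"ty":0,"tz":-0.002,"wx":0,"wy":-35,"wz":0},{"hand":0.035,"tx":0.106,"ty":0,"tz":-0.003,"wx":0,"wy":-44,"wz":0},{"hand":0.035,"tx":0.128,"ty":0,"tz":-0.003,"wx":0,"wy":-53,"wz":0},{"hand":0.035,"tx":0.15,"ty":0,"tz":-0.004,"wx":0,"wy":-62,"wz":0},{"hand":0.035,"tx":0.17,"ty":0,"tz":-0.004,"wx":0,"wy":-71,"wz":0},{"hand":0.035,"tx":0.1916,"ty":0,"tz":-0.0047,"wx":0,"wy":-79,"wz":0},{"hand":0.035,"tx":0.1916,"ty":0,"tz":-0.0047,"wx":0,"wy":-80.8,"wz":0},{"hand":0.035,"tx":0.1916,"ty":0,"tz":-0.0047,"wx":0,"wy":-80.8,"wz":0}]'; python3 - <<'E'
from h import *
snap("wrist","w31");snap("scene","sc31")
goals([(.5105,-.346,.04,81)])
E
```

```text
t: 55.92
tool_pos: [0.51, -0.3448, 0.1667]
orientation: [[0.988, -0.003, 0.157], [-0.157, 0.003, 0.988], [-0.004, -1.0, 0.003]]
ft_force: [0.5, 1.6, -4.2]
gripper_width: 0.0431
t 56.02 p [0.5106, -0.3446, 0.1678] zang 81.0 ydir [-0.002, 0.002, -1.0] w 0.043 F [-0.5, -0.1, -5.5] j [64.0, 30.0, -46.0, 83.0, 22.0, 76.0, 97.0]
-> (0.5105, -0.346, 0.04, 81) "tx":0.0005,"ty":0.1278,"tz":-0.0017,"wx":-0.1,"wy":0.0,"wz":-0.1 rows>=3
```

View pics/w31.png

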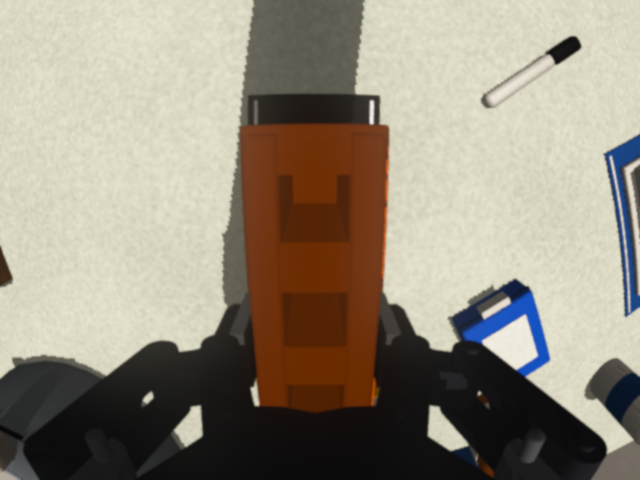

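View pics/sc31.png

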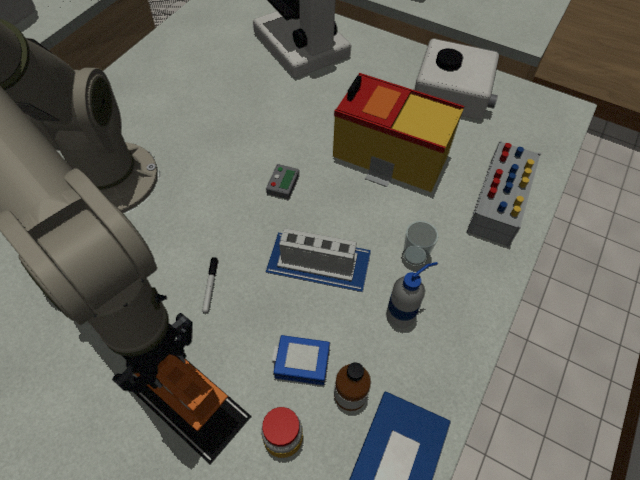

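Aligned over the draining pad. Lowering, releasing and retreating high.

```bash
python3 -m creep '[{"hand":0.035,"tx":0,"ty":0.04,"tz":-0.001,"wx":0,"wy":0,"wz":0},{"hand":0.035,"tx":0,"ty":0.08,"tz":-0.001,"wx":0,"wy":0,"wz":0},{"hand":0.035,"tx":0,"ty":0.11,"tz":-0.001,"wx":0,"wy":0,"wz":0},{"hand":0.035,"tx":0,"ty":0.122,"tz":-0.001,"wx":0,"wy":0,"wz":0},{"hand":0.035,"tx":0,"ty":0.1275,"tz":-0.001,"wx":0,"wy":0,"wz":0},{"hand":0.035,"tx":0,"ty":0.1275,"tz":-0.001,"wx":0,"wy":0,"wz":0},{"hand":0.065,"tx":0,"ty":0.1275,"tz":-0.001,"wx":0,"wy":0,"wz":0},{"hand":0.065,"tx":0,"ty":0.1275,"tz":-0.001,"wx":0,"wy":0,"wz":0},{"hand":0.065,"tx":0,"ty":0.1275,"tz":-0.001,"wx":0,"wy":0,"wz":0},{"hand":0.065,"tx":0,"ty":0.09,"tz":-0.001,"wx":0,"wy":0,"wz":0},{"hand":0.065,"tx":0,"ty":0.04,"tz":-0.001,"wx":0,"wy":0,"wz":0},{"hand":0.065,"tx":0,"ty":-0.01,"tz":-0.001,"wx":0,"wy":0,"wz":0},{"hand":0.065,"tx":0,"ty":-0.07,"tz":-0.001,"wx":0,"wy":0,"wz":0},{"hand":0.065,"tx":0,"ty":-0.12,"tz":-0.03,"wx":0,"wy":0,"wz":0},{"hand":0.065,"tx":0,"ty":-0.12,"tz":-0.08,"wx":0,"wy":0,"wz":0},{"hand":0.065,"tx":0,"ty":-0.12,"tz":-0.12,"wx":0,"wy":0,"wz":0},{"hand":0.065,"tx":0,"ty":-0.12,"tz":-0.12,"wx":0,"wy":0,"wz":0}]'; python3 - <<'E'
from h import *
snap("wrist","w32");dc=snap("scene","sc32"); state()
for i,(x,y) in enumerate([(230,220),(120,330)]):
    cv2.imwrite(f"pics/sc32_{i}.png",cv2.resize(dc["color"][y:y+140,x:x+150],None,fx=5,fy=4.2,interpolation=cv2.INTER_CUBIC))
E
```

```text
t: 58.15
tool_pos: [0.49, -0.4675, 0.2864]
orientation: [[0.987, -0.004, 0.162], [-0.162, 0.002, 0.987], [-0.004, -1.0, 0.001]]
ft_force: [0.8, -0.1, -0.2]
gripper_width: 0.065
t 58.25 p [0.4923, -0.4631, 0.2872] zang 81.0 ydir [-0.002, 0.003, -1.0] w 0.0649 F [0.5, 0.8, -0.6] j [65.0, 34.0, -44.0, 60.0, 23.0, 94.0, 109.0]
```

View pics/sc32.png

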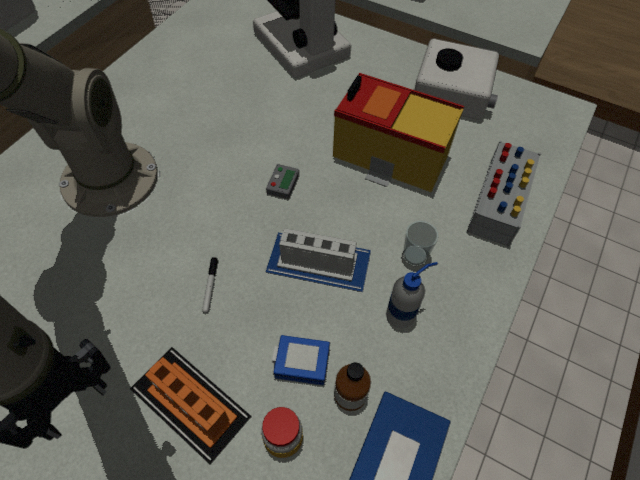

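View pics/sc32_0.png

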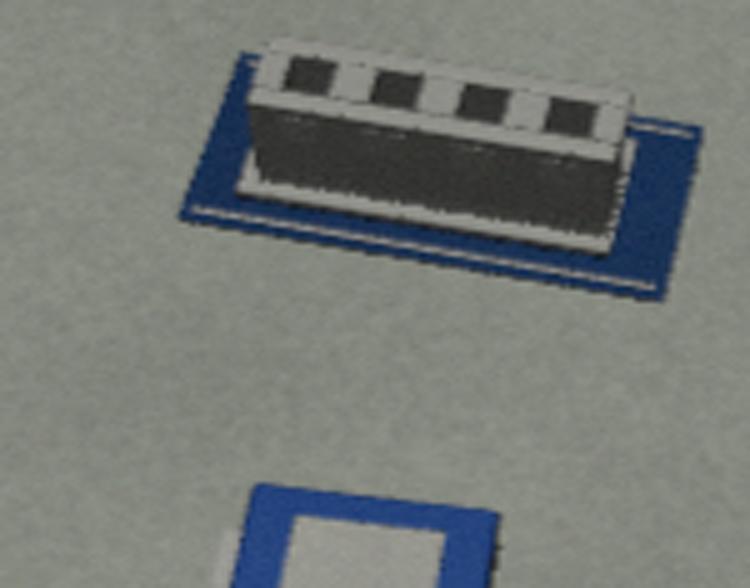

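View pics/sc32_1.png

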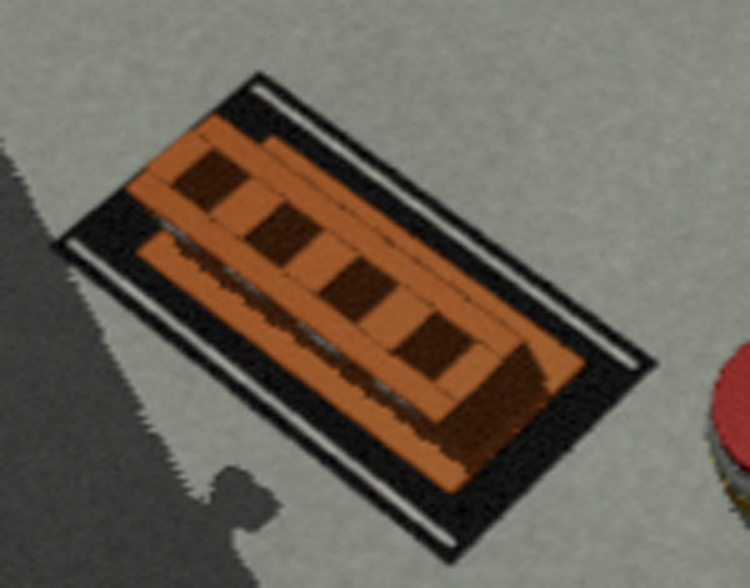

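Both holders look centred and upright. One numeric check before handing in: holder offsets in the pad frames, lid position and bystander shifts.

```bash
python3 - <<'E'
from h import *
dc=snap("scene")
def off(top,pad,x0,y0):
    T=np.array([p2w(dc,x0+u/5,y0+v/4.2,.078)[:2] for u,v in top]);P=np.array([p2w(dc,x0+u/5,y0+v/4.2,.003)[:2] for u,v in pad])
    yt=np.arctan2(*(T[1]-T[0])[::-1]);yp=np.arctan2(*(P[1]-P[0])[::-1])
    d=T.mean(0)-P.mean(0);c,s=np.cos(yp),np.sin(yp)
    print("along %.4f across %.4f dyaw %.1f"%(d@[c,s],d@[-s,c],np.degrees(yt-yp)))
off([(270,40),(635,98),(617,160),(250,102)],[(242,53),(703,127),(662,300),(182,218)],230,220)
off([(215,115),(523,345),(440,420),(127,187)],[(260,72),(655,362),(450,562),(55,245)],120,330)
a=cv2.cvtColor(cv2.imread("pics/scene0.png"),cv2.COLOR_BGR2GRAY);b=cv2.cvtColor(dc["color"],cv2.COLOR_BGR2GRAY)
for n,(x,y,w,h) in dict(box=(268,330,66,58),bottle=(328,355,48,60),jar=(255,400,52,64),wash=(385,255,60,72),timer=(260,160,45,42),marker=(196,250,28,68),beaker=(398,215,45,58)).items():
    r=cv2.matchTemplate(b[max(0,y-12):y+h+12,x-12:x+w+12],a[y:y+h,x:x+w],cv2.TM_CCOEFF_NORMED);_,m,_,l=cv2.minMaxLoc(r);print(n,round(m,3),l[0]-12,l[1]-12)
cv2.imwrite("pics/fin_bin.png",cv2.resize(dc["color"][60:200,310:470],None,fx=5,fy=4.2))
E
```

```text
along -0.0021 across -0.0025 dyaw 0.1
along 0.0070 across 0.0001 dyaw 0.1
box 0.998 0 0
bottle 0.998 0 0
jar 0.997 0 0
wash 0.998 0 0
timer 0.998 0 0
marker 0.996 0 0
beaker 0.997 0 0
```

View pics/fin_bin.png

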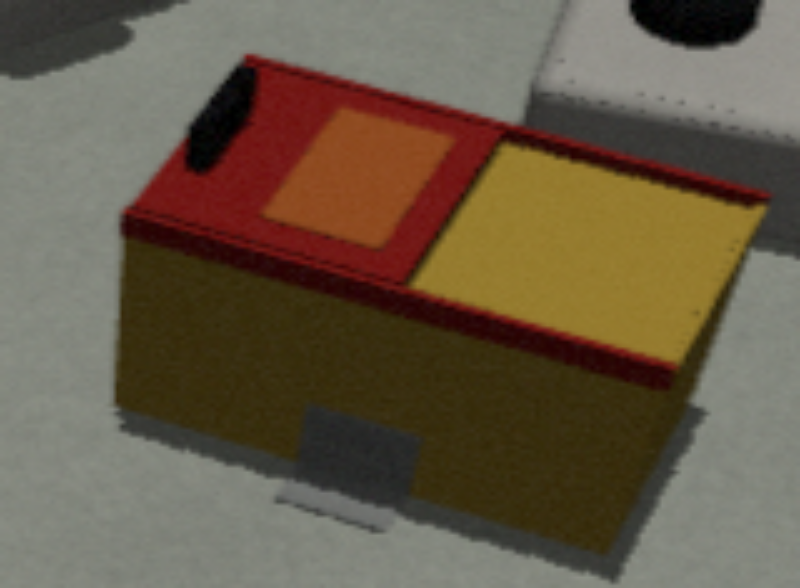

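The lid is flush at the front, the holders are within 7 mm of centre, and no bystander has moved. Handing in.

```bash
python3 - <<'E'
from workcell import close_job
print(close_job())
E
```

```text
the job is handed in; nothing more can be done
None
```

The job is done and handed in at about 58 s of the 210 s allowed. I slid the bin open, dropped all four capped tubes in, shut it, and swapped the holders, parking the orange one on free bench in between.

**Last checks, from the scene camera:**
- **White holder:** on the work pad, about 2 mm off centre each way and 0.1° off lengthwise.
- **Orange holder:** on the draining pad, about 7 mm off centre along, 0 mm across and 0.1° off.
- **Bin top:** flush at the front; it reached its stop at the expected shut position.
- **Bystanders:** all seven matched the starting picture with no shift.
- **Tubes:** I last saw all four inside the bin just before shutting it; they can't be seen with the top closed.
- **Arm:** clear of everything at hand-in.

**What disagreed along the way:**
- **Fingertips:** all three cameras showed them about 7 mm behind the reported TCP, not 22 mm ahead. My first lid grip closed just above the ridge, so I used TCP heights about 29 mm lower from then on.
- **Lid at the start:** it was already about 19 mm open.
- **White holder:** it was knocked a few centimetres sideways during the run, so I measured it again before picking it up.
- **Refused call:** one early move was turned down for missing keys; the arm did not move.

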